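# Charge the smoking-puck feeder

### The job

Charge the smoking-puck feeder: stack every wooden puck flat on the sprung plate between its four posts, then take the tamper and bed the stack by pressing it squarely down, level, until the plate is right on its bottom stop, and keep it there for about a second. Then stand the tamper upright on the middle of its rubber pad again and fold the feeder's lid over until it is fully shut, leaving the bottles, jars and dishes where they are.

Things in the scene. Friction and masses are not known exactly. Their poses are not given: they have to be found in the camera images.
- puck1_center (a point): Centre of a compressed-wood smoking puck: a plain flat brown wooden disc 60 mm across, 12 mm thick, 40 g, lying flat on the counter to the robot's right. All pucks are alike; three to five of puck1 to puck5 are there. z is the disc's axis; either face may be up.
- puck2_center (a point): Centre of a compressed-wood smoking puck: a plain flat brown wooden disc 60 mm across, 12 mm thick, 40 g, lying flat on the counter to the robot's right. All pucks are alike; three to five of puck1 to puck5 are there. z is the disc's axis; either face may be up.
- puck3_center (a point): Centre of a compressed-wood smoking puck: a plain flat brown wooden disc 60 mm across, 12 mm thick, 40 g, lying flat on the counter to the robot's right. All pucks are alike; three to five of puck1 to puck5 are there. z is the disc's axis; either face may be up.
- puck4_center (a point): Centre of a compressed-wood smoking puck: a plain flat brown wooden disc 60 mm across, 12 mm thick, 40 g, lying flat on the counter to the robot's right. All pucks are alike; three to five of puck1 to puck5 are there. z is the disc's axis; either face may be up.
- puck5_center (a point): Centre of a compressed-wood smoking puck: a plain flat brown wooden disc 60 mm across, 12 mm thick, 40 g, lying flat on the counter to the robot's right. All pucks are alike; three to five of puck1 to puck5 are there. z is the disc's axis; either face may be up.
- feeder: Puck feeder, bolted down: steel tray 130 (x) x 120 (y) x 12 mm with four 8 mm round posts at (+-26.2, +-26.2) mm, tops 112 mm above the counter. Pucks stack between the posts (3 mm slack); the sides between posts are open, 44 mm clear, so fingers can reach in beside a puck. Origin under the tray's middle, midway between the posts, on the counter; z up, +y points to the lid's hinge.
- plate_top (a point): Centre of the top face of the feeder's round sprung plate (62 mm across, 4 mm thick) on which the pucks stack. At rest it is 45 mm above the counter, at the bottom of its travel 25 mm.
- feeder_plate (a joint): How far the sprung plate is pushed down, m: 0 at rest (up), 0.020 at its lower stop. The spring is preloaded: about 4 N starts it moving, about 14 N bottoms it; it rises again when let go.
- feeder_rock (a joint): Rock of the sprung plate about the feeder's x axis, rad, 0 = level, +-0.12 at most; sprung to level (2 N m/rad), so that a press off centre makes it lean.
- feeder_lid (a joint): Angle of the feeder's lid, rad: 0 = shut, lying level over the posts; 1.57 = standing upright; it starts open, leaning back away from the posts. The hinge is stiff (0.13 N m of friction), so the lid stays where it is left.
- lid_hinge (a point): Middle of the lid's hinge line, at feeder y = +58 mm, 116 mm above the counter; the line runs along the feeder's x axis, on two brackets 12 x 4 mm at x = +-45 mm. The lid is a steel sheet 110 mm wide along the hinge, reaching 114 mm from it, 3 mm thick. Shut, its upper face is 119 mm above the counter.
- lid_edge (a point): Middle of the lid's free edge, 114 mm from the hinge line.
- tamper_center (a point): The tamper, half-way up (55 mm above its foot, on its axis). A steel disc foot 56 mm across and 10 mm thick, a thin 16 mm stem up to 42 mm, and above that, from 42 to 110 mm, a straight square dark wooden handle 28 x 28 mm with its flat sides facing this point's x and y; 300 g. It stands upright on its rubber pad; z points up its axis.
- pad: The tamper's square black rubber pad, 90 x 90 x 6 mm, fixed to the counter at the robot's left. Origin at the centre of its underside.
- squeeze_a: Bystander: upright squeeze bottle, 60 mm across, 200 mm high. Origin under its foot.
- squeeze_b: Bystander: upright squeeze bottle, 60 mm across, 200 mm high. Origin under its foot.
- salt_drum: Bystander: upright salt drum, 84 mm across, 130 mm high. Origin under its foot.
- shaker: Bystander: glass shaker with a steel top, 52 mm across, 75 mm high. Origin under its foot.
- pot: Bystander: open steel portion pot, 68 mm across, 35 mm high. Origin under its foot.
- spice_jar: Bystander: upright spice jar, 54 mm across, 110 mm high. Origin under its foot.
- dish: Bystander: flat white dish, 100 mm across, 20 mm high. Origin under its foot.

How it is judged:
By the outcome, as a careful person would: the job done as asked, in the order asked, and still so for the second after the job is handed in, with the robot touching nothing.
Of puck1, puck2, puck3, puck4, puck5 only 3 to 5 are there at a start; the rules pass over those that are not, and their reading is None.
At some moment in a run one of puck1, puck2, puck3, puck4, puck5 may be knocked a few centimetres aside while the robot is not near it.
It also fails if it takes over 210 s, if anything falls off the work surface, if the arm or the gripper's body presses on something with over 40 N, if the wrist force passes 120 N, or if a joint passes its speed limit or range.

### The arm

A 6-joint arm with a two-finger parallel gripper is mounted at the origin on the work surface. World frame = base frame: x ahead of the robot, y to its left, z up, the work surface at z = 0. Lengths are in m, angles in degrees, forces in N, time in s.
With the tool pointing down it reaches from about 0.375 to 0.9 m from the base axis. Payload 3.1 kg.
Tool frame: the origin (TCP) lies at the very end of the fingers, on their centre line; the grasp point (between the pads) lies 19 mm behind it (grasp_offset is the distance from the TCP to the grasp point, in m); z points along the fingers, y is the direction in which the jaws open and shut (so a half turn about z gives the same grasp; the last joint's range is limited). The gripper opens to 87 mm and grips with 3 to 60 N. Pads are 19 mm wide; open, the fingers measure 117 mm over their backs; the gripper's body (75 mm by 190 mm) begins 51 mm behind the grasp point.
Start: joints at [59.731, 30.224, 82.088, -0, 67.689, -10.227], TCP at [0.214, 0.587, 0.223] pointing down, gripper open.
Joint ranges: [-176.69, 176.69], [-43.24, 126.21], [12.49, 139.97], [-82, 262], [0, 151.66], [-163.58, 163.58]. Speed limits (degrees/s): [159.86, 159.86, 180, 180, 180, 180].

### API

Orientations are given as a 3x3 rotation matrix whose columns are the frame's x, y, z axes.
In Python, from rig import * gives the robot as it stands. The module is installed in compiled form; this text tells all that it offers.
- The arm moves only by the tool play_rows, never from a script. Its argument "plan" is a list that holds one entry, the list of rows, each a list of 7 numbers: the shift along the world's x, y, z each as a share of 5 cm, from -1 to 1, then the turn, a rotation vector about the world's x, y, z each as a share of pi rad, from -1 to 1, then the gripper's target within -1 to 1 (fully open at 1, half-way at 0, shut at -1). A call has 1 to 12 rows; each row shifts and turns the commanded pose from where the row before left it; what a row does not reach is not made up. A row lasts 1/10 s, in which the tool goes at most 50 mm and 8.59 degrees, less where a joint would pass 70% of its speed; a pose out of reach is approached as far as the arm can. A call with a number of a shift or a turn outside -1 to 1 is refused whole. A call with a gripper value outside its range is refused whole. The fingers move at their own pace and stop on an object; the grip force is fixed at half the most. Time passes only in rows, so rows that do not move let the fingers close. It gives the time, the measured TCP pose, the force and the opening at its end, in the units of the state.
- read_state(): the state, without advancing time (a new reading comes with each control period).
- capture(name): name is "scene" or "top" or "wrist"; returns the picture (480x640x3 uint8, red, green, blue); there is no depth.
- camera_params(name): a dict with "intrinsics" (3x3 intrinsics, pixels), "R" (3x3) and "t" (3): a world point X has camera coordinates R X + t; the wrist camera has in their place "mount" (4x4, takes a point from camera to tool coordinates, whose origin is the TCP and whose axes are the flange's). Camera axes: x right, y down, z forward; pixel columns grow to the right and rows downward; lengths in m; the calibration is good to about 2 mm. A picture is of the moment at which its call begins: read the wrist's pose just before it. camera_params takes no time and is no camera call.
- hand_in(): hands the job in, once; it reports no verdict.
The state is a dict: "time_s": time; "joint_positions": joint angles; "qvel": joint speeds; "tau": joint torques, N m; "position": TCP position; "tcp_rot": TCP orientation; "force": force on the tool from outside, world axes, zero at the start; "moment": the same for the moment, N m; "opening": opening from 0.0 (shut) to 1.0 (fully open).
Only numpy, scipy, OpenCV 4.12 (cv2) and the standard library are available. Lean on these libraries where they do the work, as an engineer would, in place of code of your own. Each camera call takes 0.05 s, during which the arm holds its last target. There are 200 camera calls.

## Working session

There is one attempt and no reset: what is moved stays moved. The work goes in short steps, Python scripts to look and compute and a tool call to move; the robot and the scene stay as the last step left them, time stands still between calls to the robot, and variables do not carry over. Pictures are saved under pics/ and viewed, about 12 in all and at most 16, crops included, and the job is handed in when it is done.

Besides the shell and the picture viewer there is one more tool, called as name(argument=value, ...) on one line, values as JSON. play_rows: Moves the arm, as the interface text tells. Its arguments: {"type":"object","properties":{"plan":{"type":"array"}},"required":["plan"]}

```bash
mkdir -p pics
python3 - <<'E'
from rig import *
import cv2,numpy as np
s=read_state();print(s)
for n in("scene","top"):
    cv2.imwrite(f"pics/{n}0.png",capture(n)[:,:,::-1]);print(n,camera_params(n))
print(camera_params("wrist"))
E
```

```text
{'time_s': 0.0, 'joint_positions': array([ 5.97297160e+01,  3.02787036e+01,  8.21547815e+01, -1.39125118e-03,
        6.76887712e+01, -1.02275180e+01]), 'qvel': array([ 0.04571399, -0.05236198,  0.05729997,  0.08557902, -0.05527034,
        0.00017169]), 'tau': array([ 7.00230958e-04, -4.40058947e+01, -1.76587629e+01,  6.34296192e-02,
        5.84631076e-02, -1.51138088e-04]), 'position': array([0.21381501, 0.58652621, 0.22158335]), 'tcp_rot': array([[-9.39440052e-01,  3.42711647e-01, -1.05619142e-03],
       [ 3.42713089e-01,  9.39438290e-01, -1.85417339e-03],
       [ 3.56779847e-04, -2.10385537e-03, -9.99997723e-01]]), 'force': array([-0.01494758, -0.53425458, -0.29072066]), 'moment': array([ 2.45802822e-02, -1.87668646e-02,  3.35602035e-05]), 'opening': 1.0021548209753548}
scene {'intrinsics': array([[534.69057977,   0.        , 313.8437304 ],
       [  0.        , 534.69057977, 244.44308639],
       [  0.        ,   0.        ,   1.        ]]), 'R': array([[ 0.66751059,  0.74425986,  0.02251389],
       [ 0.46420049, -0.39230952, -0.79411029],
       [-0.58219199,  0.54052799, -
[... 266 characters left out ...]
, -0.99981176,  0.01769717],
       [-0.99650458, -0.00939635, -0.08300803],
       [ 0.08315869, -0.01697512, -0.99639173]]), 't': array([-0.03540016,  0.59693986,  1.26560485])}
{'intrinsics': array([[397.73828813,   0.        , 322.58075216],
       [  0.        , 397.73828813, 234.26676727],
       [  0.        ,   0.        ,   1.        ]]), 'mount': array([[ 1.67664209e-03, -9.63186350e-01, -2.68829396e-01,
         7.42951964e-02],
       [ 9.99998119e-01,  1.35283156e-03,  1.38976632e-03,
        -1.93189979e-03],
       [-9.74923055e-04, -2.68831220e-01,  9.63186807e-01,
        -1.62465154e-01],
       [ 0.00000000e+00,  0.00000000e+00,  0.00000000e+00,
         1.00000000e+00]])}
```

View pics/top0.png

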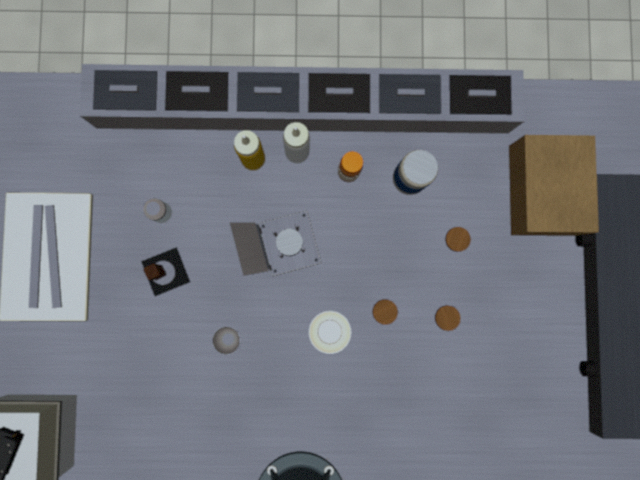

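View pics/scene0.png

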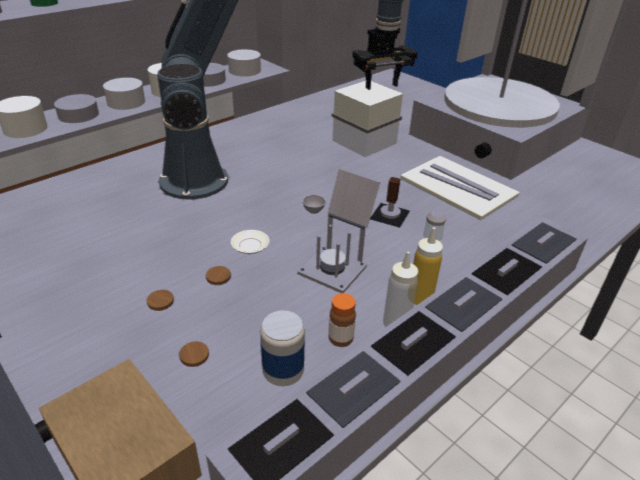

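The top view shows three pucks at (458,239), (385,312) and (448,318), the feeder at (290,243) with its hinge on the left, and the tamper and pad at (165,272). Next I'll measure them.

```bash
cat > h.py <<'E'
from rig import *
import cv2,numpy as np
from scipy.spatial.transform import Rotation as Ro
def ray(n,uv,st=None):
    c=camera_params(n);d=np.linalg.inv(c["intrinsics"])@[uv[0],uv[1],1]
    if n=="wrist":
        M=c["mount"];T=st["tcp_rot"];return T@M[:3,3]+T@(0*d)+st["position"],T@M[:3,:3]@d
    return -c["R"].T@c["t"],c["R"].T@d
def onz(n,uv,z,st=None):
    o,d=ray(n,uv,st);return o+d*(z-o[2])/d[2]
def proj(n,X,st=None):
    c=camera_params(n)
    if n=="wrist":
        M=c["mount"];p=M[:3,:3].T@(st["tcp_rot"].T@(np.array(X)-st["position"])-M[:3,3])
    else: p=c["R"]@X+c["t"]
    p=c["intrinsics"]@p;return p[:2]/p[2]
def blobs(m,lo,hi):
    n,l,s,c=cv2.connectedComponentsWithStats(m.astype(np.uint8)*255)
    return [(s[i,4],c[i],l==i) for i in range(1,n) if lo<s[i,4]<hi]
def puckmask(im):
    h=cv2.cvtColor(im,cv2.COLOR_RGB2HSV);return (h[...,0]<16)&(h[...,1]>140)&(h[...,2]>50)
E
python3 - <<'E'
from h import *
for n in("top","scene"):
    im=cv2.imread(f"pics/{n}0.png")[:,:,::-1].copy()
    for a,c,_ in blobs(puckmask(im),100,1500): print(n,a,c,onz(n,c,.012))
im=cv2.imread("pics/top0.png")[:,:,::-1].copy()
g=im.max(2)
sub=np.zeros_like(g,bool);sub[240:305,130:200]=1
for a,c,l in blobs((g<45)&sub,100,5000):
    p=np.argwhere(l)[:,::-1].astype(np.float32);r=cv2.minAreaRect(p);print("pad",a,r)
    for q in cv2.boxPoints(r):print(onz("top",q,.006))
    print("c",onz("top",r[0],.006))
a=cv2.resize(im[200:290,220:340],None,fx=6,fy=6,interpolation=2)
cv2.imwrite("pics/c1.png",a[:,:,::-1])
E
```

```text
top 239 [457.33472803 239.18410042] [ 0.599257   -0.37131812  0.012     ]
top 101 [150.97029703 271.28712871] [0.5169544  0.35133342 0.012     ]
top 260 [384.67692308 311.95769231] [ 0.42621549 -0.19758733  0.012     ]
top 268 [447.10074627 317.26119403] [ 0.41488458 -0.34461896  0.012     ]
scene 116 [ 32.13793103 180.59482759] [-0.2907999  -0.37881279  0.012     ]
scene 660 [342.78636364 309.28333333] [ 0.70985855 -0.05338942  0.012     ]
pad 804 ((165.3103485107422, 271.2758483886719), (35.65350341796875, 36.767677307128906), 68.19859313964844)
[0.53980977 0.3756699  0.006     ]
[0.572794   0.29645315 0.006     ]
[0.49499583 0.26316781 0.006     ]
[0.4624038 0.3421305 0.006    ]
c [0.51738711 0.31937946 0.006     ]
```

View pics/c1.png

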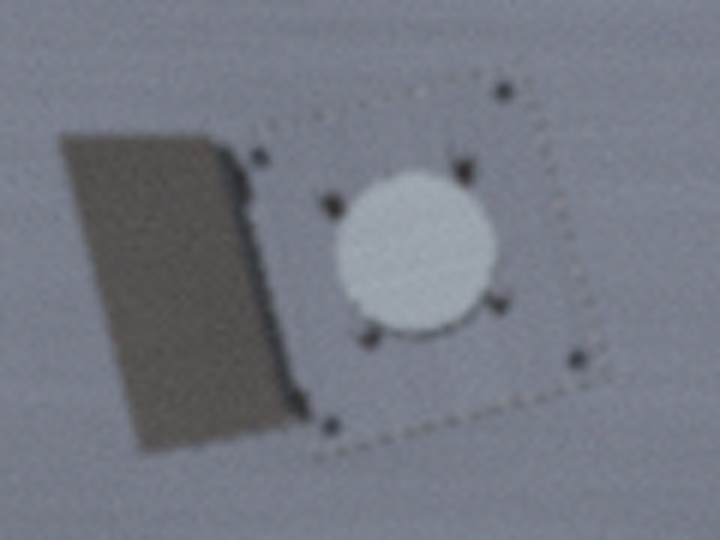

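Run:
```python
from h import *
f=lambda u,v:(220+(u+.5)/6-.5,200+(v+.5)/6-.5)
print("plate",onz("top",f(416,251),.045))
B=[onz("top",f(*p),.012) for p in[(260,157),(503,91),(577,359),(331,426)]]
print(B,np.mean(B,0))
for i,j in((0,1),(3,2),(0,3),(1,2)):d=B[j]-B[i];print(np.degrees(np.arctan2(d[1],d[0])),np.linalg.norm(d))
print("lid edge?")
for p in[(62,135),(145,450)]:
  for z in(.2,.22):print(onz("top",f(*p),z))
P=[onz("top",f(*p),.108) for p in[(332,203),(464,165),(500,303),(370,338)]];print(P,np.mean(P,0))
```

```text
plate [0.58764847 0.02805421 0.045     ]
[array([0.62684287, 0.0909869 , 0.012     ]), array([ 0.6540604 , -0.00467915,  0.012     ]), array([ 0.54816709, -0.03480499,  0.012     ]), array([0.52103273, 0.06151539, 0.012     ])] [0.58752577 0.02825454 0.012     ]
-74.1186492425608 0.09946249148530698
-74.26697432976262 0.10006941343329981
-164.43577693162143 0.10983785449989149
-164.11935402543213 0.11009522757007205
lid edge?
[0.61383334 0.14346081 0.2       ]
[0.61160254 0.14072936 0.22      ]
[0.50797622 0.11354041 0.2       ]
[0.50765068 0.11134747 0.22      ]
[array([0.60008674, 0.05712068, 0.108     ]), array([0.61451315, 0.00906189, 0.108     ]), array([ 0.56404684, -0.00459722,  0.108     ]), array([0.55085123, 0.04261338, 0.108     ])] [0.58237449 0.02604968 0.108     ]
```

play_rows(plan=[[[0.47, -0.77, 0.16, 0, 0, -0.03, 1], [0.47, -0.77, 0.16, 0, 0, -0.03, 1], [0.47, -0.77, 0.16, 0, 0, -0.03, 1], [0.47, -0.77, 0.16, 0, 0, -0.03, 1], [0.47, -0.77, 0.16, 0, 0, -0.03, 1], [0.47, -0.77, 0.16, 0, 0, -0.03, 1], [0.47, -0.77, 0.16, 0, 0, -0.03, 1], [0.47, -0.77, 0.16, 0, 0, -0.03, 1], [0.47, -0.77, 0.16, 0, 0, -0.03, 1], [0.47, -0.77, 0.16, 0, 0, -0.03, 1]]])

```text
time_s: 1.1
position: [0.4495, 0.2004, 0.3026]
tcp_rot: [[-0.271, 0.963, -0.001], [0.963, 0.271, 0.0], [0.0, -0.001, -1.0]]
force: [0.3, 0.2, 0.1]
opening: 1.001
```

play_rows(plan=[[[0, -0.8, -0.1, 0, 0, 0, 1], [0, -0.8, -0.1, 0, 0, 0, 1], [0, -0.8, -0.1, 0, 0, 0, 1], [0, -0.8, -0.1, 0, 0, 0, 1], [0, -0.8, -0.1, 0, 0, 0, 1], [0, -0.8, -0.1, 0, 0, 0, 1], [0, -0.8, -0.1, 0, 0, 0, 1], [0, -0.8, -0.1, 0, 0, 0, 1], [-0.2, -0.8, -0.2, 0, 0, 0, 1], [-0.25, -0.8, -0.4, 0, 0, 0, 1], [0, 0, 0, 0, 0, 0, 1], [0, 0, 0, 0, 0, 0, 1]]])

```text
time_s: 2.3
position: [0.4259, -0.1981, 0.2318]
tcp_rot: [[-0.272, 0.962, -0.002], [0.962, 0.272, 0.002], [0.002, -0.001, -1.0]]
force: [-0.8, 0.8, -0.8]
opening: 0.998
```

Run:
```python
from h import *
for k in(0,):
    s=read_state();im=capture("wrist");print(s["position"],s["tcp_rot"],s["joint_positions"],s["force"])
    cv2.imwrite("pics/w1.png",im[:,:,::-1])
    for a,c,l in blobs(puckmask(im),800,60000):
        print(a,c,onz("wrist",c,.012,s))
im=capture("top")
for a,c,_ in blobs(puckmask(im),100,1500): print(a,c,onz("top",c,.012))
```

```text
[ 0.42588348 -0.19810787  0.23184645] [[-0.27220922  0.96223671 -0.00162771]
 [ 0.96223525  0.27221214  0.00196979]
 [ 0.00233849 -0.00103005 -0.99999674]] [-3.86357669e+01  1.76010335e+01  1.02950384e+02  3.47036296e-02
  5.95919031e+01 -5.44492540e+01] [-0.75488582  0.81022087 -0.79698699]
923 [428.99783315 377.71180932] [ 0.5919697  -0.35687985  0.012     ]
265 [457.86037736 238.93962264] [ 0.59985247 -0.37258267  0.012     ]
113 [151.37168142 271.37168142] [0.51676437 0.35039084 0.012     ]
189 [381.88359788 311.91005291] [ 0.42628    -0.19101523  0.012     ]
```

View pics/w1.png

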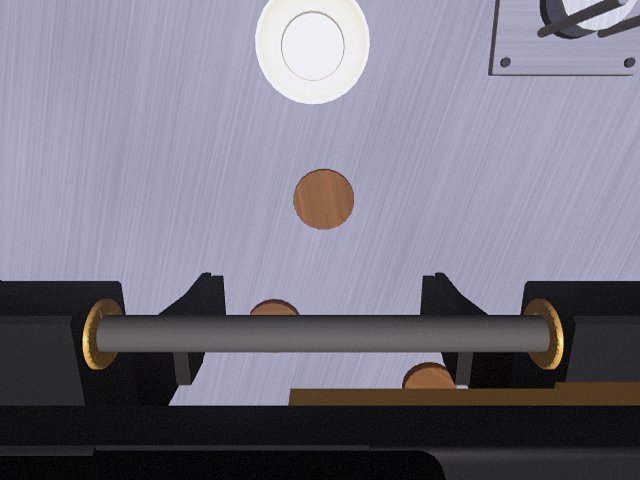

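The puck sits at (323,199), with the dish above it and the feeder corner at top right. The wrist picture needs a looser mask.

Run:
```python
from h import *
s=read_state()
im=cv2.imread("pics/w1.png")[:,:,::-1].copy()
print(cv2.cvtColor(im,cv2.COLOR_RGB2HSV)[199,323])
h=cv2.cvtColor(im,cv2.COLOR_RGB2HSV)
for a,c,l in blobs((h[...,0]<20)&(h[...,1]>90),800,60000):
    print(a,c,onz("wrist",c,.012,s))
print(proj("wrist",s["position"],s),proj("wrist",[.4262,-.1976,.012],s),proj("wrist",[.4149,-.3446,.012],s))
```

```text
[ 12 122 146]
2826 [323.35527247 198.78131635] [ 0.42560511 -0.19524384  0.012     ]
1339 [ 98.12247946 334.27781927] [ 0.23406365 -0.40378742  0.012     ]
1357 [546.94915254 334.10832719] [ 0.6975459  -0.27025735  0.012     ]
7718 [469.75498834 393.10507904] [ 0.645277   -0.36231075  0.012     ]
[326.17270905 293.49796883] [323.27095684 201.23541117] [275.00048441 328.5039629 ]
```

play_rows(plan=[[[0, 0.06, -0.65, 0, 0, 0, 1], [0, 0, -0.65, 0, 0, 0, 1], [0, 0, -0.65, 0, 0, 0, 1], [0, 0, -0.65, 0, 0, 0, 1], [0, 0, 0, 0, 0, 0, 1], [0, 0, 0, 0, 0, 0, 1]]])

```text
time_s: 3.0
position: [0.4272, -0.1939, 0.103]
tcp_rot: [[-0.277, 0.961, -0.0], [0.961, 0.277, 0.0], [0.0, -0.0, -1.0]]
force: [-0.4, -0.1, 0.3]
opening: 0.998
```

```bash
cat >> h.py <<'E'
def wpuck(z=.012,lo=1500,hi=60000,name=None):
    s=read_state();im=capture("wrist")
    if name:cv2.imwrite(name,im[:,:,::-1])
    h=cv2.cvtColor(im,cv2.COLOR_RGB2HSV);print("tcp",s["position"].round(4),s["time_s"])
    m=(h[...,0]<20)&(h[...,1]>90);m[270:]=0
    for a,c,l in blobs(m,lo,hi):
        (x,y),r=cv2.minEnclosingCircle(np.argwhere(l)[:,::-1].astype(np.float32))
        p=onz("wrist",c,z,s);print(a,c.round(1),(x,y,r),p.round(4),"d",(p-s["position"]).round(4))
E
python3 - <<'E'
from h import *
wpuck(name="pics/w2.png")
E
```

```text
tcp [ 0.4272 -0.1939  0.103 ] 3.0
5520 [319.7 234.8] (319.7071533203125, 238.40821838378906, 44.36167526245117) [ 0.4235 -0.1933  0.012 ] d [-0.0037  0.0005 -0.091 ]
```

play_rows(plan=[[[-0.06, -0.03, -0.6, 0, 0, 0, 1], [0, 0, -0.6, 0, 0, 0, 1], [0, 0, -0.5, 0, 0, 0, 1], [0, 0, -0.28, 0, 0, 0, 1], [0, 0, 0, 0, 0, 0, 1], [0, 0, 0, 0, 0, 0, -0.5], [0, 0, 0, 0, 0, 0, -0.5], [0, 0, 0, 0, 0, 0, -0.5], [0, 0, 0, 0, 0, 0, -0.5], [0, 0, 0, 0, 0, 0, -0.5], [0, 0, 0, 0, 0, 0, -0.5]]])

```text
time_s: 4.15
position: [0.4241, -0.1967, 0.0042]
tcp_rot: [[-0.275, 0.961, 0.001], [0.961, 0.275, -0.001], [-0.001, 0.001, -1.0]]
force: [0.3, 0.4, 6.6]
opening: 0.677
```

play_rows(plan=[[[0, 0, 0.9, 0, 0, 0, -0.5], [0, 0, 1, 0, 0, 0, -0.5], [0, 0, 1, 0, 0, 0, -0.5], [0, 0, 1, 0, 0, 0, -0.5], [0.4, 0.55, 0.7, 0, 0, 0, -0.5], [0.46, 0.64, 0, 0, 0, 0, -0.5], [0.46, 0.64, 0, 0, 0, 0, -0.5], [0.46, 0.64, 0, 0, 0, 0, -0.5], [0.46, 0.64, 0, 0, 0, 0, -0.5], [0.46, 0.64, 0, 0, 0, 0, -0.5], [0.46, 0.64, 0, 0, 0, 0, -0.5], [0.1, 0.1, 0, 0, 0, 0, -0.5]]])

```text
time_s: 5.35
position: [0.5882, 0.0315, 0.2332]
tcp_rot: [[-0.279, 0.96, 0.001], [0.96, 0.279, 0.001], [0.001, 0.001, -1.0]]
force: [-0.8, -0.4, -0.1]
opening: 0.679
```

play_rows(plan=[[[0, 0, 0, 0, 0, 0, -0.5], [0, 0, 0, 0, 0, 0, -0.5]]])

```text
time_s: 5.55
position: [0.5855, 0.0275, 0.233]
tcp_rot: [[-0.275, 0.962, -0.002], [0.962, 0.275, -0.0], [0.0, -0.002, -1.0]]
force: [0.4, 0.4, -0.4]
opening: 0.674
```

Run:
```python
from h import *
s=read_state();im=capture("wrist");print(s["position"],s["tcp_rot"],s["opening"])
cv2.imwrite("pics/w3.png",im[:,:,::-1])
print(proj("wrist",[.5875,.028,.045],s))
im=capture("top")
for a,c,_ in blobs(puckmask(im),100,1500): print(a,c,onz("top",c,.012))
```

```text
[0.5854747  0.02748808 0.23304567] [[-2.74779598e-01  9.61504805e-01 -2.16414658e-03]
 [ 9.61507223e-01  2.74779319e-01 -4.31163095e-04]
 [ 1.80097336e-04 -2.19931739e-03 -9.99997565e-01]] 0.6736787017162872
[326.92754785 207.45182702]
260 [457.4        238.47307692] [ 0.60095606 -0.3714975   0.012     ]
113 [151.61061947 271.30088496] [0.5169347 0.3498389 0.012    ]
267 [447.33333333 317.56179775] [ 0.41418775 -0.34515945  0.012     ]
```

View pics/w3.png

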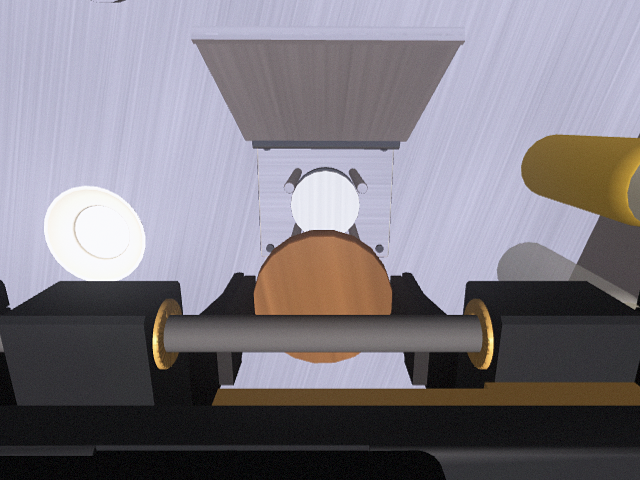

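Run:
```python
from h import *
im=cv2.imread("pics/w3.png")[:,:,::-1].copy()
s=read_state();h=cv2.cvtColor(im,cv2.COLOR_RGB2HSV)
def circ(m,top):
    # right/left/top contour points -> least-squares circle/ellipse
    c=max(cv2.findContours(m.astype(np.uint8),0,1)[0],key=cv2.contourArea)[:,0].astype(np.float32)
    c=c[c[:,1]<top];return cv2.fitEllipse(c)
m=(h[...,0]<20)&(h[...,1]>90);m[:225]=0;m[310:]=0
e1=circ(m,308)
w=(im.min(2)>215);w[:160]=0;w[232:]=0;w[:,:285]=0;w[:,365:]=0
e2=circ(w,225);print(e1,e2)
p=onz("wrist",e1[0],s["position"][2]+.008,s);q=onz("wrist",e2[0],.045,s)
T=s["tcp_rot"]
print("puck-tcp tool",T.T@(p-s["position"]),"plate",q,"plate-tcp tool",T.T@(q-s["position"]))
for uv in((270,248),(379,248)):print(onz("wrist",uv,.012,s))
```

```text
((322.5042724609375, 299.2347717285156), (137.40713500976562, 138.8629608154297), 2.666226387023926) ((324.7360534667969, 204.37164306640625), (65.59296417236328, 67.15602111816406), 91.16288757324219)
puck-tcp tool [ 0.00093432 -0.00162885 -0.00799753] plate [0.58510086 0.02961631 0.045     ] plate-tcp tool [0.00264633 0.00052789 0.1883607 ]
[ 0.54624354 -0.03497913  0.012     ]
[ 0.6522207  -0.00464355  0.012     ]
```

play_rows(plan=[[[0.03, 0.03, -0.5, 0, 0, 0, -0.5], [0, 0, -0.6, 0, 0, 0, -0.5], [0, 0, -0.6, 0, 0, 0, -0.5], [0, 0, -0.4, 0, 0, 0, -0.5], [0, 0, 0, 0, 0, 0, -0.5], [0, 0, 0, 0, 0, 0, -0.5]]])

```text
time_s: 6.25
position: [0.588, 0.0287, 0.1289]
tcp_rot: [[-0.274, 0.962, -0.0], [0.962, 0.274, -0.0], [0.0, -0.0, -1.0]]
force: [-0.2, 0.1, 0.8]
opening: 0.681
```

play_rows(plan=[[[0, 0, -0.3, 0, 0, 0, -0.5], [0, 0, -0.3, 0, 0, 0, -0.5], [0, 0, -0.3, 0, 0, 0, -0.5], [0, 0, 0, 0, 0, 0, -0.5], [0, 0, 0, 0, 0, 0, -0.5]]])

```text
time_s: 6.75
position: [0.5889, 0.0293, 0.0849]
tcp_rot: [[-0.275, 0.962, 0.002], [0.962, 0.275, -0.0], [-0.001, 0.002, -1.0]]
force: [0.1, 0.4, 0.1]
opening: 0.679
```

play_rows(plan=[[[0, 0, -0.3, 0, 0, 0, -0.5], [0, 0, -0.24, 0, 0, 0, -0.5], [0, 0, -0.1, 0, 0, 0, -0.5], [0, 0, 0, 0, 0, 0, -0.5], [0, 0, 0, 0, 0, 0, -0.5]]])

```text
time_s: 7.25
position: [0.5893, 0.0292, 0.0526]
tcp_rot: [[-0.275, 0.961, 0.002], [0.961, 0.275, -0.001], [-0.001, 0.002, -1.0]]
force: [0.6, -1.4, 4.3]
opening: 0.673
```

play_rows(plan=[[[0, 0, 0, 0, 0, 0, 1], [0, 0, 0, 0, 0, 0, 1], [0, 0, 0, 0, 0, 0, 1], [0, 0, 0, 0, 0, 0, 1], [0, 0, 0, 0, 0, 0, 1], [0, 0, 0.4, 0, 0, 0, 1], [0, 0, 0.6, 0, 0, 0, 1], [0, 0, 0.9, 0, 0, 0, 1], [0, 0, 0.9, 0, 0, 0, 1], [0, 0, 0.8, 0, 0, 0, 1]]])

```text
time_s: 8.25
position: [0.5881, 0.0297, 0.2336]
tcp_rot: [[-0.275, 0.961, 0.001], [0.961, 0.275, 0.0], [-0.0, 0.001, -1.0]]
force: [0.8, -1.0, 0.2]
opening: 1.001
```

Run:
```python
from h import *
wpuck(.057,name="pics/w4.png")
im=capture("top")
for a,c,_ in blobs(puckmask(im),80,1500): print(a,c,onz("top",c,.012),onz("top",c,.057))
```

```text
tcp [0.5881 0.0297 0.2336] 8.25
3538 [323.  208.2] (322.9449768066406, 208.2893829345703, 33.816165924072266) [0.5867 0.031  0.057 ] d [-0.0014  0.0013 -0.1766]
82 [347.73170732 171.14634146] [ 0.76031327 -0.10979321  0.012     ] [ 0.75094677 -0.10627789  0.057     ]
256 [457.4296875 239.1015625] [ 0.59945617 -0.37154781  0.012     ] [ 0.59566117 -0.35896628  0.057     ]
113 [151.19469027 271.22123894] [0.51711297 0.35081505 0.012     ] [0.51617003 0.33837661 0.057     ]
278 [447.29856115 317.59352518] [ 0.41411324 -0.34507647  0.012     ] [ 0.41673782 -0.3334118   0.057     ]
```

View pics/w4.png

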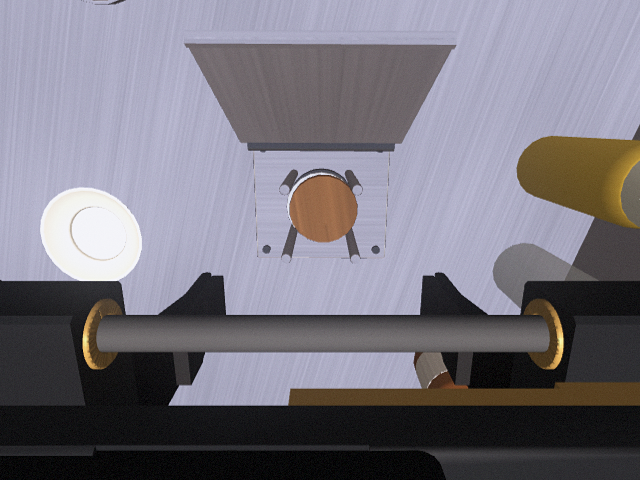

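The puck lies flat between the posts at (322,208). On to the second one.

play_rows(plan=[[[-0.39, -0.83, 0, 0, 0, 0, 1], [-0.39, -0.83, 0, 0, 0, 0, 1], [-0.39, -0.83, 0, 0, 0, 0, 1], [-0.39, -0.83, 0, 0, 0, 0, 1], [-0.39, -0.83, 0, 0, 0, 0, 1], [-0.39, -0.83, 0, 0, 0, 0, 1], [-0.39, -0.83, 0, 0, 0, 0, 1], [-0.39, -0.83, -0.4, 0, 0, 0, 1], [-0.39, -0.83, -0.6, 0, 0, 0, 1], [0, 0, -0.4, 0, 0, 0, 1], [0, 0, 0, 0, 0, 0, 1], [0, 0, 0, 0, 0, 0, 1]]])

```text
time_s: 9.55
position: [0.4139, -0.3394, 0.1635]
tcp_rot: [[-0.275, 0.961, -0.001], [0.961, 0.275, 0.002], [0.002, -0.001, -1.0]]
force: [0.3, 0.1, -0.4]
opening: 0.999
```

Run:
```python
from h import *
wpuck()
```

```text
tcp [ 0.4139 -0.3394  0.1635] 9.55
4038 [319.4 220.8] (319.2924499511719, 220.97169494628906, 36.12738037109375) [ 0.4108 -0.3436  0.012 ] d [-0.0031 -0.0043 -0.1515]
```

play_rows(plan=[[[-0.02, -0.1, -0.8, 0, 0, 0, 1], [0, 0, -0.8, 0, 0, 0, 1], [0, 0, -0.8, 0, 0, 0, 1], [0, 0, -0.5, 0, 0, 0, 1], [0, 0, -0.28, 0, 0, 0, 1], [0, 0, 0, 0, 0, 0, 1], [0, 0, 0, 0, 0, 0, -0.5], [0, 0, 0, 0, 0, 0, -0.5], [0, 0, 0, 0, 0, 0, -0.5], [0, 0, 0, 0, 0, 0, -0.5], [0, 0, 0, 0, 0, 0, -0.5], [0, 0, 0, 0, 0, 0, -0.5]]])

```text
time_s: 10.8
position: [0.4137, -0.3457, 0.006]
tcp_rot: [[-0.275, 0.961, 0.001], [0.961, 0.275, -0.001], [-0.001, 0.001, -1.0]]
force: [-0.3, -0.0, 5.4]
opening: 0.669
```

play_rows(plan=[[[0, 0, 0.9, 0, 0, 0, -0.5], [0, 0, 1, 0, 0, 0, -0.5], [0, 0, 1, 0, 0, 0, -0.5], [0, 0, 1, 0, 0, 0, -0.5], [0.39, 0.83, 0.6, 0, 0, 0, -0.5], [0.39, 0.83, 0, 0, 0, 0, -0.5], [0.39, 0.83, 0, 0, 0, 0, -0.5], [0.39, 0.83, 0, 0, 0, 0, -0.5], [0.39, 0.83, 0, 0, 0, 0, -0.5], [0.39, 0.83, 0, 0, 0, 0, -0.5], [0.39, 0.83, 0, 0, 0, 0, -0.5], [0.39, 0.83, 0, 0, 0, 0, -0.5]]])

```text
time_s: 12.0
position: [0.5678, -0.015, 0.2274]
tcp_rot: [[-0.275, 0.961, -0.001], [0.961, 0.275, 0.0], [0.0, -0.001, -1.0]]
force: [1.5, -0.6, -1.5]
opening: 0.672
```

play_rows(plan=[[[0.39, 0.83, 0, 0, 0, 0, -0.5], [0, 0, 0, 0, 0, 0, -0.5], [0, 0, 0, 0, 0, 0, -0.5], [0, 0, 0, 0, 0, 0, -0.5]]])

```text
time_s: 12.4
position: [0.5864, 0.0239, 0.2272]
tcp_rot: [[-0.274, 0.962, -0.001], [0.962, 0.274, -0.0], [0.0, -0.001, -1.0]]
force: [-0.7, -0.0, -1.0]
opening: 0.678
```

```bash
cat >> h.py <<'E'
def held(name=None):
    s=read_state();im=capture("wrist");T=s["tcp_rot"];print(s["position"].round(4),s["opening"],s["time_s"])
    if name:cv2.imwrite(name,im[:,:,::-1])
    h=cv2.cvtColor(im,cv2.COLOR_RGB2HSV);m=(h[...,0]<20)&(h[...,1]>90);m[:225]=0;m[310:]=0;m[:,:220]=0;m[:,420:]=0
    c=max(cv2.findContours(m.astype(np.uint8),0,1)[0],key=cv2.contourArea)[:,0].astype(np.float32)
    c=c[(c[:,1]<308)&(c[:,1]>227)];e=cv2.fitEllipse(c);print(e)
    p=onz("wrist",e[0],s["position"][2]+.008,s);print("puck-tcp in tool",T.T@(p-s["position"]))
E
python3 - <<'E'
from h import *
held()
E
```

```text
[0.5864 0.0239 0.2272] 0.6781303951380707 12.4
((322.531982421875, 294.771484375), (136.53012084960938, 141.88583374023438), 1.9036107063293457)
puck-tcp in tool [ 0.00297694 -0.00162049 -0.00799749]
```

play_rows(plan=[[[0.03, 0.07, -0.5, 0, 0, 0, -0.5], [0, 0, -0.6, 0, 0, 0, -0.5], [0, 0, -0.6, 0, 0, 0, -0.5], [0, 0, -0.4, 0, 0, 0, -0.5], [0, 0, -0.3, 0, 0, 0, -0.5], [0, 0, -0.3, 0, 0, 0, -0.5], [0, 0, 0, 0, 0, 0, -0.5], [0, 0, 0, 0, 0, 0, -0.5]]])

```text
time_s: 13.25
position: [0.5885, 0.0269, 0.0927]
tcp_rot: [[-0.273, 0.962, -0.0], [0.962, 0.273, -0.0], [0.0, -0.0, -1.0]]
force: [0.6, -0.0, -0.8]
opening: 0.678
```

play_rows(plan=[[[0, 0, -0.3, 0, 0, 0, -0.5], [0, 0, -0.14, 0, 0, 0, -0.5], [0, 0, 0, 0, 0, 0, -0.5], [0, 0, 0, 0, 0, 0, -0.5]]])

```text
time_s: 13.65
position: [0.5892, 0.0279, 0.0712]
tcp_rot: [[-0.275, 0.962, 0.001], [0.962, 0.275, -0.0], [-0.001, 0.001, -1.0]]
force: [-0.0, -1.0, -0.1]
opening: 0.678
```

play_rows(plan=[[[0, 0, -0.12, 0, 0, 0, -0.5], [0, 0, 0, 0, 0, 0, -0.5], [0, 0, 0, 0, 0, 0, -0.5]]])

```text
time_s: 13.95
position: [0.5887, 0.0282, 0.0646]
tcp_rot: [[-0.275, 0.961, 0.0], [0.961, 0.275, -0.0], [-0.0, 0.0, -1.0]]
force: [-0.1, -0.4, -0.0]
opening: 0.675
```

play_rows(plan=[[[0, 0, -0.05, 0, 0, 0, -0.5], [0, 0, 0, 0, 0, 0, -0.5], [0, 0, 0, 0, 0, 0, -0.5]]])

```text
time_s: 14.25
position: [0.5891, 0.0281, 0.0624]
tcp_rot: [[-0.275, 0.961, 0.001], [0.961, 0.275, -0.0], [-0.0, 0.001, -1.0]]
force: [0.3, 0.7, 1.4]
opening: 0.676
```

play_rows(plan=[[[0, 0, 0, 0, 0, 0, 1], [0, 0, 0, 0, 0, 0, 1], [0, 0, 0, 0, 0, 0, 1], [0, 0, 0, 0, 0, 0, 1], [0, 0, 0, 0, 0, 0, 1], [0, 0, 0.4, 0, 0, 0, 1], [0, 0, 0.6, 0, 0, 0, 1], [0, 0, 0.9, 0, 0, 0, 1], [0, 0, 0.9, 0, 0, 0, 1], [0, 0, 0.6, 0, 0, 0, 1], [0, 0, 0, 0, 0, 0, 1]]])

```text
time_s: 15.35
position: [0.5919, 0.0278, 0.2374]
tcp_rot: [[-0.275, 0.961, 0.011], [0.961, 0.275, -0.001], [-0.004, 0.01, -1.0]]
force: [1.0, 0.1, -0.7]
opening: 1.002
```

Run:
```python
from h import *
wpuck(.069,name="pics/w5.png")
im=capture("top")
for a,c,_ in blobs(puckmask(im),80,1500): print(a,c,onz("top",c,.012))
```

```text
tcp [0.5919 0.0278 0.2374] 15.35
3862 [317.5 205.8] (317.5, 205.59091186523438, 35.67105484008789) [0.5867 0.0312 0.069 ] d [-0.0051  0.0033 -0.1684]
82 [347.82926829 171.06097561] [ 0.76052328 -0.11002658  0.012     ]
273 [457.66300366 238.93406593] [ 0.5998613  -0.37211104  0.012     ]
108 [151.17592593 271.23148148] [0.51708864 0.35085804 0.012     ]
```

View pics/w5.png

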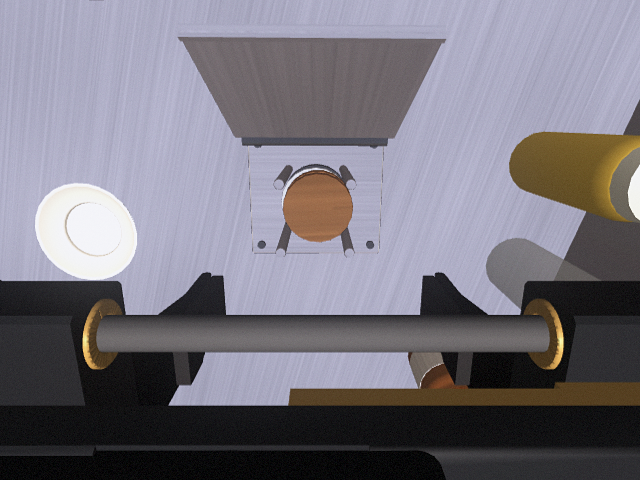

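play_rows(plan=[[[0.02, -0.88, 0, 0, 0, 0, 1], [0.02, -0.88, 0, 0, 0, 0, 1], [0.02, -0.88, 0, 0, 0, 0, 1], [0.02, -0.88, 0, 0, 0, 0, 1], [0.02, -0.88, 0, 0, 0, 0, 1], [0.02, -0.88, 0, 0, 0, 0, 1], [0.02, -0.88, 0, 0, 0, -0.044, 1], [0.02, -0.88, -0.3, 0, 0, -0.044, 1], [0.02, -0.88, -0.6, 0, 0, 0, 1], [0, 0, -0.6, 0, 0, 0, 1], [0, 0, 0, 0, 0, 0, 1], [0, 0, 0, 0, 0, 0, 1]]])

```text
time_s: 16.65
position: [0.5963, -0.3637, 0.1565]
tcp_rot: [[-0.002, 1.0, -0.004], [1.0, 0.002, 0.004], [0.004, -0.004, -1.0]]
force: [0.6, 0.4, 0.8]
opening: 1.001
```

Run:
```python
from h import *
wpuck(name="pics/w6.png")
```

```text
tcp [ 0.5963 -0.3637  0.1565] 16.65
4175 [327.  227.1] (326.855224609375, 227.20457458496094, 36.85590744018555) [ 0.5981 -0.3706  0.012 ] d [ 0.0018 -0.0068 -0.1445]
```

View pics/w6.png

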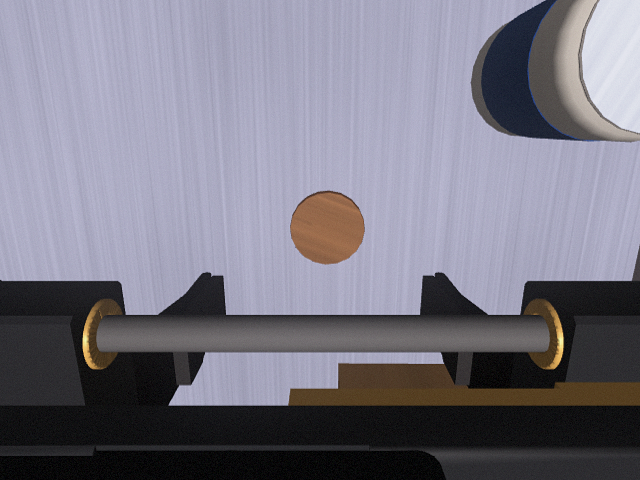

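play_rows(plan=[[[0.07, -0.14, -0.7, 0, 0, 0, 1], [0, 0, -0.7, 0, 0, 0, 1], [0, 0, -0.8, 0, 0, 0, 1], [0, 0, -0.5, 0, 0, 0, 1], [0, 0, -0.34, 0, 0, 0, 1], [0, 0, 0, 0, 0, 0, 1], [0, 0, 0, 0, 0, 0, -0.5], [0, 0, 0, 0, 0, 0, -0.5], [0, 0, 0, 0, 0, 0, -0.5], [0, 0, 0, 0, 0, 0, -0.5], [0, 0, 0, 0, 0, 0, -0.5], [0, 0, 0, 0, 0, 0, -0.5]]])

```text
time_s: 17.9
position: [0.6015, -0.3726, 0.0081]
tcp_rot: [[-0.002, 1.0, 0.001], [1.0, 0.002, -0.001], [-0.001, 0.001, -1.0]]
force: [-1.0, 1.0, 5.5]
opening: 0.672
```

play_rows(plan=[[[0, 0, 0.9, 0, 0, 0, -0.5], [0, 0, 1, 0, 0, 0, -0.5], [0, 0, 1, 0, 0, 0, -0.5], [0, 0, 1, 0, 0, 0, -0.5], [-0.02, 0.88, 0.6, 0, 0, 0, -0.5], [-0.02, 0.88, 0, 0, 0, 0.044, -0.5], [-0.02, 0.88, 0, 0, 0, 0.044, -0.5], [-0.02, 0.88, 0, 0, 0, 0, -0.5], [-0.02, 0.88, 0, 0, 0, 0, -0.5], [-0.02, 0.88, 0, 0, 0, 0, -0.5], [-0.02, 0.88, 0, 0, 0, 0, -0.5], [-0.02, 0.88, 0, 0, 0, 0, -0.5]]])

```text
time_s: 19.1
position: [0.5927, -0.0211, 0.2298]
tcp_rot: [[-0.275, 0.962, -0.0], [0.962, 0.275, 0.0], [0.0, -0.0, -1.0]]
force: [1.1, 0.9, -0.5]
opening: 0.671
```

play_rows(plan=[[[-0.02, 0.88, 0, 0, 0, 0, -0.5], [0, 0, 0, 0, 0, 0, -0.5], [0, 0, 0, 0, 0, 0, -0.5], [0, 0, 0, 0, 0, 0, -0.5]]])

```text
time_s: 19.5
position: [0.5923, 0.0203, 0.2299]
tcp_rot: [[-0.274, 0.962, 0.0], [0.962, 0.274, -0.001], [-0.001, -0.0, -1.0]]
force: [0.3, -0.3, 0.0]
opening: 0.671
```

Run:
```python
from h import *
held("pics/w7.png");print(read_state()["tcp_rot"])
im=capture("top")
for a,c,_ in blobs(puckmask(im),80,1500): print(a,c,onz("top",c,.012))
```

```text
[0.5923 0.0203 0.2299] 0.670899812976208 19.5
((322.60345458984375, 293.1265563964844), (134.8693084716797, 138.50738525390625), 178.96266174316406)
puck-tcp in tool [ 0.00372785 -0.00159132 -0.00800175]
[[-2.73528630e-01  9.61863862e-01  2.24657163e-05]
 [ 9.61863771e-01  2.73528614e-01 -4.27979064e-04]
 [-4.17802611e-04 -9.54555683e-05 -9.99999908e-01]]
101 [151.44554455 271.13861386] [0.51731123 0.35023621 0.012     ]
```

play_rows(plan=[[[-0.08, 0.13, -0.5, 0, 0, 0, -0.5], [0, 0, -0.6, 0, 0, 0, -0.5], [0, 0, -0.6, 0, 0, 0, -0.5], [0, 0, -0.4, 0, 0, 0, -0.5], [0, 0, -0.3, 0, 0, 0, -0.5], [0, 0, -0.3, 0, 0, 0, -0.5], [0, 0, 0, 0, 0, 0, -0.5], [0, 0, 0, 0, 0, 0, -0.5]]])

```text
time_s: 20.4
position: [0.5884, 0.0266, 0.095]
tcp_rot: [[-0.273, 0.962, -0.0], [0.962, 0.273, -0.0], [0.0, -0.0, -1.0]]
force: [0.5, -0.2, -1.4]
opening: 0.67
```

play_rows(plan=[[[0, 0, -0.2, 0, 0, 0, -0.5], [0, 0, -0.06, 0, 0, 0, -0.5], [0, 0, 0, 0, 0, 0, -0.5], [0, 0, 0, 0, 0, 0, -0.5]]])

```text
time_s: 20.8
position: [0.5886, 0.0276, 0.0823]
tcp_rot: [[-0.275, 0.961, 0.001], [0.961, 0.275, -0.0], [-0.0, 0.001, -1.0]]
force: [0.2, 0.1, 0.0]
opening: 0.67
```

play_rows(plan=[[[0, 0, -0.08, 0, 0, 0, -0.5], [0, 0, 0, 0, 0, 0, -0.5], [0, 0, 0, 0, 0, 0, -0.5]]])

```text
time_s: 21.1
position: [0.5882, 0.0277, 0.078]
tcp_rot: [[-0.275, 0.961, -0.0], [0.961, 0.275, 0.0], [0.0, -0.0, -1.0]]
force: [0.2, 0.1, -0.0]
opening: 0.676
```

play_rows(plan=[[[0, 0, -0.05, 0, 0, 0, -0.5], [0, 0, 0, 0, 0, 0, -0.5], [0, 0, 0, 0, 0, 0, -0.5]]])

```text
time_s: 21.4
position: [0.5885, 0.0276, 0.0758]
tcp_rot: [[-0.275, 0.961, 0.001], [0.961, 0.275, -0.0], [-0.0, 0.001, -1.0]]
force: [0.4, 0.2, 1.6]
opening: 0.67
```

play_rows(plan=[[[0, 0, 0, 0, 0, 0, 1], [0, 0, 0, 0, 0, 0, 1], [0, 0, 0, 0, 0, 0, 1], [0, 0, 0, 0, 0, 0, 1], [0, 0, 0, 0, 0, 0, 1], [0, 0, 0.4, 0, 0, 0, 1], [0, 0, 0.6, 0, 0, 0, 1], [0, 0, 0.9, 0, 0, 0, 1], [0, 0, 0.9, 0, 0, 0, 1], [0, 0, 0.6, 0, 0, 0, 1], [0, 0, 0, 0, 0, 0, 1], [0, 0, 0, 0, 0, 0, 1]]])

```text
time_s: 22.6
position: [0.5881, 0.0277, 0.246]
tcp_rot: [[-0.275, 0.961, 0.001], [0.961, 0.275, -0.0], [-0.0, 0.001, -1.0]]
force: [-1.6, 0.4, -0.5]
opening: 1.0
```

Run:
```python
from h import *
wpuck(.081,name="pics/w8.png");print(read_state()["tcp_rot"])
im=capture("scene");cv2.imwrite("pics/s8.png",im[:,:,::-1])
a=cv2.imread("pics/w8.png")[0:270,150:470];b=cv2.resize(im[170:310,270:450,::-1],None,fx=2,fy=2)
a=cv2.resize(a,(332,280));cv2.imwrite("pics/c8.png",np.hstack([a,b]))
im=capture("top")
for a,c,_ in blobs(puckmask(im),80,1500): print(a,c,onz("top",c,.012))
```

```text
tcp [0.5881 0.0277 0.246 ] 22.6
4056 [323.1 208.1] (322.9444580078125, 207.5, 36.9990119934082) [0.5862 0.0314 0.081 ] d [-0.0019  0.0037 -0.165 ]
[[-2.74909806e-01  9.61467943e-01 -1.99828505e-03]
 [ 9.61469698e-01  2.74910821e-01  2.47253482e-04]
 [ 7.87076481e-04 -1.85331812e-03 -9.99997973e-01]]
81 [347.96296296 171.02469136] [ 0.76061512 -0.11034695  0.012     ]
105 [151.51428571 271.34285714] [0.5168346  0.35006041 0.012     ]
```

View pics/c8.png

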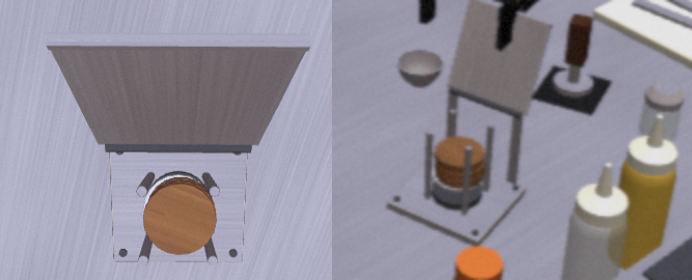

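play_rows(plan=[[[0, 0, 0.9, 0, 0, 0, 1], [-0.24, 0.92, 0, 0, 0, 0, 1], [-0.24, 0.92, 0, 0, 0, 0, 1], [-0.24, 0.92, 0, 0, 0, 0, 1], [-0.24, 0.92, 0, 0, 0, 0, 1], [-0.24, 0.92, 0, 0, 0, 0, 1], [-0.24, 0.92, 0, 0, 0, 0, 1], [0, 0, 0, 0, 0, 0, 1], [0, 0, 0, 0, 0, 0, 1], [0, 0, 0, 0, 0, 0, 1]]])

```text
time_s: 23.75
position: [0.516, 0.3026, 0.2893]
tcp_rot: [[-0.274, 0.962, -0.002], [0.962, 0.274, -0.001], [-0.001, -0.002, -1.0]]
force: [-1.0, -0.1, -0.3]
opening: 1.001
```

Run:
```python
from h import *
s=read_state();im=capture("wrist");print(s["position"],s["tcp_rot"])
np.save("s9",dict(position=s["position"],tcp_rot=s["tcp_rot"]),allow_pickle=True)
cv2.imwrite("pics/w9.png",im[:,:,::-1])
print(proj("wrist",[.5174,.3194,.116],s),proj("wrist",[.5174,.3194,.006],s))
```

```text
[0.51604351 0.30262512 0.28930542] [[-2.74283038e-01  9.61646694e-01 -2.10993107e-03]
 [ 9.61648684e-01  2.74280484e-01 -1.42267282e-03]
 [-7.89395697e-04 -2.41922746e-03 -9.99996762e-01]]
[331.7034578  192.53551277] [329.66978149 176.04581341]
```

View pics/w9.png

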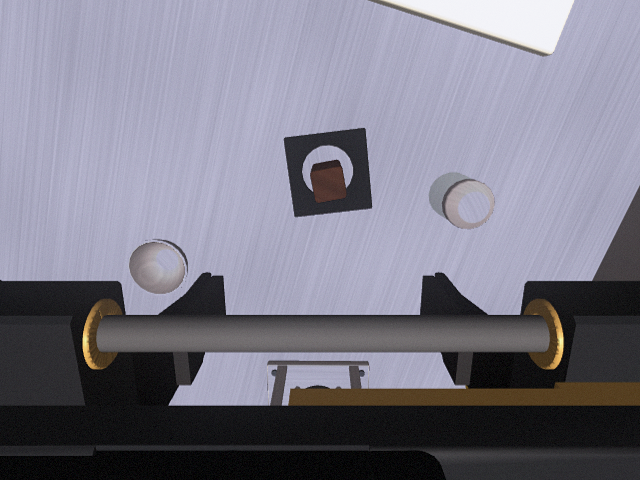

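Run:
```python
from h import *
s=np.load("s9.npy",allow_pickle=True).item()
im=cv2.imread("pics/w9.png")[:,:,::-1].copy();h=cv2.cvtColor(im,cv2.COLOR_RGB2HSV)
T=s["tcp_rot"]
def rep(n,m,z):
    a,c,l=max(blobs(m,50,20000),key=lambda t:t[0]);r=cv2.minAreaRect(np.argwhere(l)[:,::-1].astype(np.float32))
    q=[onz("wrist",p,z,s) for p in cv2.boxPoints(r)];p=np.mean(q,0)
    e=[np.degrees(np.arctan2(*(q[i+1]-q[i])[[1,0]]))%90 for i in range(3)]
    print(n,a,r,p.round(4),"tool d",(T.T@(p-s["position"])).round(4),"yaw%90",np.round(e,1))
R=np.zeros(im.shape[:2],bool);R[120:225,275:380]=1
print(h[183:186,328],h[165,328])
rep("top",R&(h[...,2]>75)&(h[...,1]>110)&(h[...,0]<20),.116)
from itertools import chain
pad=R&((im.max(2)<70)|((h[...,1]>110)&(h[...,0]<20)))
pad=cv2.morphologyEx((R&(im.max(2)<70)).astype(np.uint8),cv2.MORPH_CLOSE,np.ones((5,5)))>0
rep("pad",pad,.006)
foot=R&(im.min(2)>120);foot[:,:]&=False
c=np.zeros_like(R);c[140:205,300:355]=1
a,cc,l=max(blobs(c&(im.min(2)>120),50,9000),key=lambda t:t[0])
ct=max(cv2.findContours(l.astype(np.uint8),0,1)[0],key=cv2.contourArea)[:,0]
ct=ct[ct[:,1]<170];e=cv2.fitEllipse(ct);p=onz("wrist",e[0],.016,s);print("foot",e,p)
```

```text
[[ 8 95 75]
 [ 2 87 73]
 [ 5 97 76]] [177  47  49]Traceback (most recent call last):
  File "<stdin>", line 12, in <module>
  File "<stdin>", line 6, in rep
ValueError: max() iterable argument is empty
```

Run:
```python
from h import *
s=np.load("s9.npy",allow_pickle=True).item()
im=cv2.imread("pics/w9.png")[:,:,::-1].copy();h=cv2.cvtColor(im,cv2.COLOR_RGB2HSV)
T=s["tcp_rot"];rb=im[...,0].astype(int)-im[...,2]
def rep(n,m,z):
    a,c,l=max(blobs(m,50,20000),key=lambda t:t[0]);r=cv2.minAreaRect(np.argwhere(l)[:,::-1].astype(np.float32))
    q=[onz("wrist",p,z,s) for p in cv2.boxPoints(r)];p=np.mean(q,0)
    e=[np.degrees(np.arctan2(*(q[i+1]-q[i])[[1,0]]))%90 for i in range(3)]
    print(n,a,r,p.round(4),"tool d",(T.T@(p-s["position"])).round(4),"yaw%90",np.round(e,1))
R=np.zeros(im.shape[:2],bool);R[120:225,275:380]=1
rep("top",R&(rb>18)&(im[...,0]>60),.116)
rep("pad",cv2.morphologyEx((R&(im.max(2)<62)).astype(np.uint8),cv2.MORPH_CLOSE,np.ones((5,5)))>0,.006)
c=np.zeros_like(R);c[140:205,300:355]=1
a,cc,l=max(blobs(c&(im.min(2)>120),50,9000),key=lambda t:t[0])
ct=max(cv2.findContours(l.astype(np.uint8),0,1)[0],key=cv2.contourArea)[:,0]
ct=ct[ct[:,1]<170];e=cv2.fitEllipse(ct);p=onz("wrist",e[0],.016,s);print("foot",e,p)
```

```text
top 1004 ((328.2452697753906, 184.14151000976562), (31.94334602355957, 32.00477600097656), 79.3803482055664) [0.5126 0.3253 0.116 ] tool d [0.0229 0.0033 0.1733] yaw%90 [26.6 27.4 26.8]
pad 4080 ((328.868896484375, 172.1793212890625), (79.89308166503906, 81.25028991699219), 83.0189437866211) [0.5157 0.3221 0.006 ] tool d [0.0191 0.0057 0.2833] yaw%90 [22.8 24.8 23.2]
foot ((326.921142578125, 158.4326629638672), (25.400754928588867, 47.13613510131836), 91.27027893066406) [0.50871768 0.33796859 0.016     ]
```

play_rows(plan=[[[-0.02, 0.4, 0, 0, 0, 0.03, 1], [0, 0, -0.6, 0, 0, 0.031, 1], [0, 0, -0.6, 0, 0, 0, 1], [0, 0, 0, 0, 0, 0, 1], [0, 0, 0, 0, 0, 0, 1], [0, 0, 0, 0, 0, 0, 1]]])

```text
time_s: 24.4
position: [0.5167, 0.3233, 0.2322]
tcp_rot: [[-0.452, 0.892, 0.003], [0.892, 0.452, 0.001], [-0.0, 0.003, -1.0]]
force: [0.3, 0.4, 0.0]
opening: 1.0
```

Run:
```python
from h import *
s=read_state();im=capture("wrist");print(s["position"],s["tcp_rot"])
cv2.imwrite("pics/w10.png",im[:,:,::-1])
T=s["tcp_rot"];rb=im[...,0].astype(int)-im[...,2]
R=np.zeros(im.shape[:2],bool);R[100:300,240:410]=1
for a,c,l in blobs(R&(rb>18)&(im[...,0]>60),300,20000):
    r=cv2.minAreaRect(np.argwhere(l)[:,::-1].astype(np.float32));p=onz("wrist",r[0],.116,s)
    print(a,r,p,T.T@(p-s["position"]))
```

```text
[0.51669672 0.32330159 0.23218847] [[-4.51734949e-01  8.92147702e-01  2.83077436e-03]
 [ 8.92152137e-01  4.51733773e-01  1.07855106e-03]
 [-3.16529532e-04  3.01270060e-03 -9.99995412e-01]]
1337 ((320.5, 222.5), (35.0, 37.0), 90.0) [0.51243206 0.3255947  0.116     ] [ 0.00400908 -0.00311888  0.11617834]
```

play_rows(plan=[[[-0.04, 0.015, -0.7, 0, 0, 0, 1], [0, 0, -0.7, 0, 0, 0, 1], [0, 0, -0.7, 0, 0, 0, 1], [0, 0, -0.7, 0, 0, 0, 1], [0, 0, -0.34, 0, 0, 0, 1], [0, 0, 0, 0, 0, 0, 1], [0, 0, 0, 0, 0, 0, 1]]])

```text
time_s: 25.15
position: [0.5144, 0.3248, 0.0748]
tcp_rot: [[-0.453, 0.892, 0.002], [0.892, 0.453, 0.001], [-0.0, 0.002, -1.0]]
force: [-0.0, 0.6, 1.3]
opening: 1.0
```

play_rows(plan=[[[0, 0, 0, 0, 0, 0, -1], [0, 0, 0, 0, 0, 0, -1], [0, 0, 0, 0, 0, 0, -1], [0, 0, 0, 0, 0, 0, -1], [0, 0, 0, 0, 0, 0, -1], [0, 0, 0, 0, 0, 0, -1], [0, 0, 0, 0, 0, 0, -1], [0, 0, 0, 0, 0, 0, -1], [0, 0, 0, 0, 0, 0, -1], [0, 0, 0, 0, 0, 0, -1]]])

```text
time_s: 26.15
position: [0.5131, 0.3244, 0.0733]
tcp_rot: [[-0.453, 0.892, -0.0], [0.892, 0.453, -0.0], [0.0, -0.0, -1.0]]
force: [-0.1, 0.8, -2.0]
opening: 0.322
```

play_rows(plan=[[[0, 0, 0.5, 0, 0, 0, -1], [0, 0, 0.9, 0, 0, 0, -1], [0, 0, 0.9, 0, 0, 0, -1], [0, 0, 0.9, 0, 0, 0, -1], [0, 0, 0.9, 0, 0, 0, -1], [0, 0, 0.8, 0, 0, 0, -1], [0, 0, 0, 0, 0, -0.03, -1], [0, 0, 0, 0, 0, -0.031, -1], [0, 0, 0, 0, 0, 0, -1], [0, 0, 0, 0, 0, 0, -1]]])

```text
time_s: 27.15
position: [0.5124, 0.3241, 0.3176]
tcp_rot: [[-0.277, 0.961, -0.002], [0.961, 0.277, -0.001], [-0.0, -0.002, -1.0]]
force: [0.4, -0.0, -2.6]
opening: 0.321
```

play_rows(plan=[[[0.21, -0.84, 0, 0, 0, 0, -1], [0.21, -0.84, 0, 0, 0, 0, -1], [0.21, -0.84, 0, 0, 0, 0, -1], [0.21, -0.84, 0, 0, 0, 0, -1], [0.21, -0.84, 0, 0, 0, 0, -1], [0.21, -0.84, 0, 0, 0, 0, -1], [0.21, -0.84, 0, 0, 0, 0, -1], [0, 0, 0, 0, 0, 0, -1], [0, 0, 0, 0, 0, 0, -1], [0, 0, 0, 0, 0, 0, -1]]])

```text
time_s: 28.15
position: [0.586, 0.0312, 0.318]
tcp_rot: [[-0.276, 0.961, -0.002], [0.961, 0.276, 0.001], [0.001, -0.001, -1.0]]
force: [-0.6, 0.4, -1.9]
opening: 0.316
```

Run:
```python
from h import *
s=read_state();im=capture("wrist");print(s["position"],s["tcp_rot"],s["opening"])
cv2.imwrite("pics/w11.png",im[:,:,::-1])
z=s["position"][2]
print(proj("wrist",s["position"]-[0,0,.068],s),proj("wrist",s["position"]-[0,0,.058],s))
```

```text
[0.58603693 0.03122346 0.31795354] [[-2.76066039e-01  9.61137163e-01 -1.70175158e-03]
 [ 9.61137770e-01  2.76067770e-01  8.79207995e-04]
 [ 1.31483824e-03 -1.39289825e-03 -9.99998166e-01]] 0.31624638866310173
[325.24528601 247.56259901] [325.34920493 252.68949423]
```

View pics/w11.png

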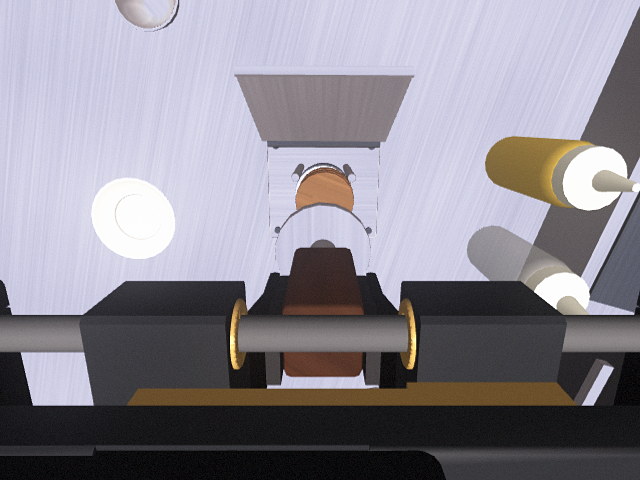

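Run:
```python
from h import *
s=read_state();T=s["tcp_rot"]
im=cv2.imread("pics/w11.png")[:,:,::-1].copy();h=cv2.cvtColor(im,cv2.COLOR_RGB2HSV)
m=(h[...,0]<20)&(h[...,1]>90);m[:150]=0;m[215:]=0;m[:,:285]=0;m[:,365:]=0
c=max(cv2.findContours(m.astype(np.uint8),0,1)[0],key=cv2.contourArea)[:,0].astype(float)
# keep outer upper arc, circle LSQ
k=c[c[:,1]<190]
def circ(k):
    A=np.c_[2*k,np.ones(len(k))];b=(k**2).sum(1);x=np.linalg.lstsq(A,b,rcond=None)[0];return x[0],x[1],np.sqrt(x[2]+x[0]**2+x[1]**2)
P=circ(k);print(P)
p=onz("wrist",P[:2],.081,s);print("puck",p,T.T@(p-s["position"]))
# foot arc: bright vs edge; use edge map on upper arc
g=cv2.cvtColor(im,cv2.COLOR_RGB2GRAY);pts=[]
gx=cv2.GaussianBlur(g,(3,3),0).astype(int)
mag=np.hypot(cv2.Sobel(g,6,1,0),cv2.Sobel(g,6,0,1))
for th in np.radians(list(range(185,250,3))+list(range(290,356,3))):
    rr=np.arange(41,54,.5);xs=322.5+rr*np.cos(th);ys=250+rr*np.sin(th)
    v=mag[ys.round().astype(int),xs.round().astype(int)];i=v.argmax();pts.append((xs[i],ys[i]))
F=circ(np.array(pts));f=onz("wrist",F[:2],s["position"][2]-.058,s);print(F,"foot",T.T@(f-s["position"]))
```

```text
(np.float64(324.8607682918438), np.float64(194.30626099714698), np.float64(26.527295184104172))
puck [0.58574659 0.03522121 0.081     ] [0.00333964 0.00095205 0.23714676]
(np.float64(321.924778451113), np.float64(254.88504396163898), np.float64(50.19990104028345)) foot [-0.00142681 -0.00191343  0.05800065]
```

play_rows(plan=[[[0.04, 0, -0.6, 0, 0, 0, -1], [0, 0, -0.6, 0, 0, 0, -1], [0, 0, -0.6, 0, 0, 0, -1], [0, 0, -0.6, 0, 0, 0, -1], [0, 0, -0.4, 0, 0, 0, -1], [0, 0, -0.2, 0, 0, 0, -1], [0, 0, 0, 0, 0, 0, -1], [0, 0, 0, 0, 0, 0, -1]]])

```text
time_s: 29.0
position: [0.5894, 0.031, 0.1695]
tcp_rot: [[-0.276, 0.961, 0.002], [0.961, 0.276, -0.0], [-0.001, 0.002, -1.0]]
force: [-0.6, 0.1, -2.0]
opening: 0.322
```

play_rows(plan=[[[0, 0, -0.1, 0, 0, 0, -1], [0, 0, -0.1, 0, 0, 0, -1], [0, 0, 0, 0, 0, 0, -1], [0, 0, 0, 0, 0, 0, -1]]])

```text
time_s: 29.4
position: [0.5886, 0.0304, 0.1586]
tcp_rot: [[-0.275, 0.961, 0.0], [0.961, 0.275, -0.0], [-0.0, 0.0, -1.0]]
force: [0.9, 0.1, -2.4]
opening: 0.318
```

play_rows(plan=[[[0, 0, -0.1, 0, 0, 0, -1], [0, 0, -0.06, 0, 0, 0, -1], [0, 0, 0, 0, 0, 0, -1], [0, 0, 0, 0, 0, 0, -1]]])

```text
time_s: 29.8
position: [0.5885, 0.0304, 0.1503]
tcp_rot: [[-0.275, 0.961, -0.0], [0.961, 0.275, 0.0], [0.0, -0.0, -1.0]]
force: [1.0, -0.0, -3.5]
opening: 0.317
```

play_rows(plan=[[[0, 0, -0.1, 0, 0, 0, -1], [0, 0, 0, 0, 0, 0, -1], [0, 0, 0, 0, 0, 0, -1]]])

```text
time_s: 30.1
position: [0.5891, 0.0303, 0.1458]
tcp_rot: [[-0.275, 0.961, 0.001], [0.961, 0.275, -0.0], [-0.0, 0.001, -1.0]]
force: [0.4, -0.8, -0.5]
opening: 0.319
```

play_rows(plan=[[[0, 0, -0.1, 0, 0, 0, -1], [0, 0, 0, 0, 0, 0, -1], [0, 0, 0, 0, 0, 0, -1]]])

```text
time_s: 30.4
position: [0.5892, 0.0303, 0.1409]
tcp_rot: [[-0.275, 0.961, 0.001], [0.961, 0.275, -0.0], [-0.001, 0.001, -1.0]]
force: [-0.9, -0.7, 1.9]
opening: 0.32
```

play_rows(plan=[[[0, 0, -0.1, 0, 0, 0, -1], [0, 0, 0, 0, 0, 0, -1], [0, 0, 0, 0, 0, 0, -1]]])

```text
time_s: 30.7
position: [0.5892, 0.0303, 0.1359]
tcp_rot: [[-0.275, 0.961, 0.001], [0.961, 0.275, -0.0], [-0.0, 0.001, -1.0]]
force: [-0.4, 0.5, 4.7]
opening: 0.321
```

play_rows(plan=[[[0, 0, -0.1, 0, 0, 0, -1], [0, 0, 0, 0, 0, 0, -1], [0, 0, 0, 0, 0, 0, -1]]])

```text
time_s: 31.0
position: [0.5892, 0.0303, 0.1313]
tcp_rot: [[-0.275, 0.961, 0.001], [0.961, 0.275, -0.0], [-0.001, 0.001, -1.0]]
force: [0.0, 0.7, 6.9]
opening: 0.321
```

Run:
```python
from h import *
s=read_state();print(s["position"],s["force"],s["moment"],s["tcp_rot"][:,2])
im=capture("scene");cv2.imwrite("pics/c12.png",cv2.resize(im[180:300,280:400,::-1],None,fx=5,fy=5,interpolation=2))
```

```text
[0.58921133 0.03031747 0.13126068] [0.00737278 0.67580596 6.87412812] [-0.13358854  0.20305177 -0.01000054] [ 1.25217665e-03 -2.07982663e-04 -9.99999194e-01]
```

View pics/c12.png

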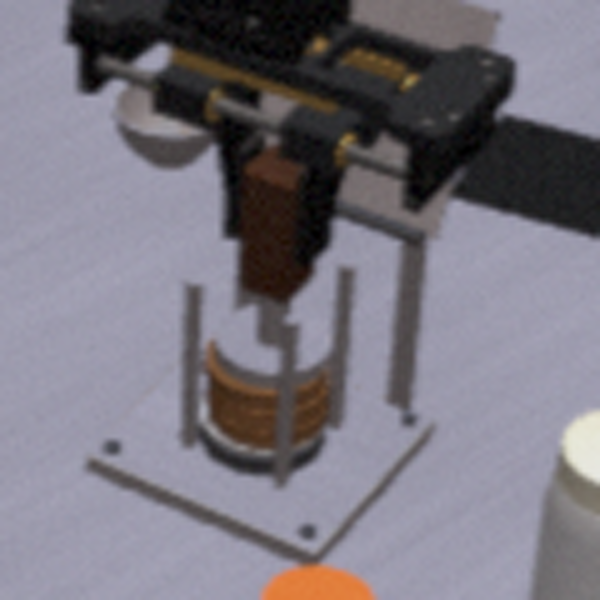

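play_rows(plan=[[[0, 0, -0.06, 0, 0, 0, -1], [0, 0, 0, 0, 0, 0, -1], [0, 0, 0, 0, 0, 0, -1]]])

```text
time_s: 31.35
position: [0.5892, 0.0303, 0.1286]
tcp_rot: [[-0.275, 0.961, 0.001], [0.961, 0.275, -0.0], [-0.001, 0.001, -1.0]]
force: [-0.4, 0.3, 7.0]
opening: 0.32
```

play_rows(plan=[[[0, 0, -0.04, 0, 0, 0, -1], [0, 0, 0, 0, 0, 0, -1], [0, 0, 0, 0, 0, 0, -1]]])

```text
time_s: 31.65
position: [0.5893, 0.0303, 0.1281]
tcp_rot: [[-0.275, 0.961, 0.002], [0.961, 0.275, -0.0], [-0.001, 0.002, -1.0]]
force: [-1.0, -0.3, 15.9]
opening: 0.321
```

play_rows(plan=[[[0, 0, -0.04, 0, 0, 0, -1], [0, 0, 0, 0, 0, 0, -1], [0, 0, 0, 0, 0, 0, -1]]])

```text
time_s: 31.95
position: [0.5894, 0.0303, 0.1279]
tcp_rot: [[-0.275, 0.961, 0.003], [0.961, 0.275, -0.001], [-0.001, 0.002, -1.0]]
force: [-5.6, -0.5, 26.3]
opening: 0.322
```

play_rows(plan=[[[0, 0, 0.025, 0, 0, 0, -1], [0, 0, 0, 0, 0, 0, -1], [0, 0, 0, 0, 0, 0, -1], [0, 0, 0, 0, 0, 0, -1], [0, 0, 0, 0, 0, 0, -1], [0, 0, 0, 0, 0, 0, -1]]])

```text
time_s: 32.55
position: [0.5894, 0.0303, 0.128]
tcp_rot: [[-0.275, 0.961, 0.002], [0.961, 0.275, -0.001], [-0.001, 0.002, -1.0]]
force: [-3.5, -0.7, 19.7]
opening: 0.317
```

play_rows(plan=[[[0, 0, 0, 0, 0, 0, -1], [0, 0, 0, 0, 0, 0, -1], [0, 0, 0, 0, 0, 0, -1], [0, 0, 0, 0, 0, 0, -1], [0, 0, 0, 0, 0, 0, -1], [0, 0, 0, 0, 0, 0, -1], [0, 0, 0, 0, 0, 0, -1]]])

```text
time_s: 33.25
position: [0.5894, 0.0303, 0.128]
tcp_rot: [[-0.275, 0.961, 0.002], [0.961, 0.275, -0.001], [-0.001, 0.002, -1.0]]
force: [-3.3, -0.8, 19.4]
opening: 0.317
```

Run:
```python
from h import *
s=read_state();print(s["position"],s["force"],s["moment"],s["tcp_rot"][:,2])
im=capture("scene");cv2.imwrite("pics/c13.png",cv2.resize(im[180:300,280:400,::-1],None,fx=5,fy=5,interpolation=2))
```

```text
[0.58937476 0.03028713 0.1280322 ] [-3.28329855 -0.84610481 19.38286396] [-0.01581501  0.99610029 -0.03700228] [ 2.34167001e-03 -5.67423655e-04 -9.99997097e-01]
```

View pics/c13.png

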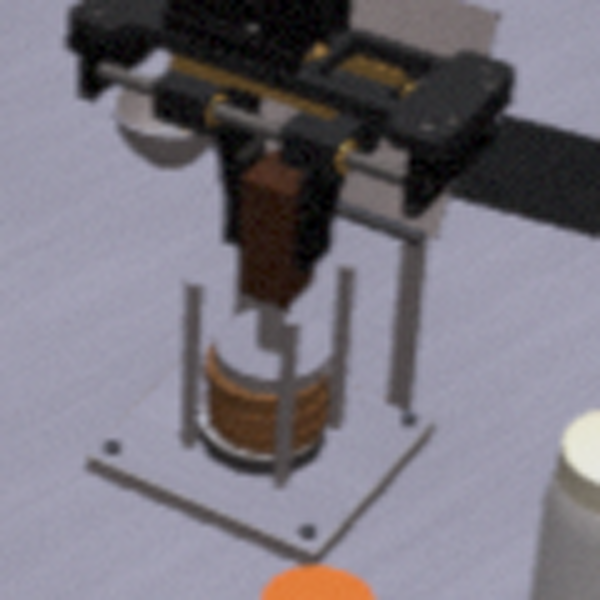

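play_rows(plan=[[[0, 0, 0.1, 0, 0, 0, -1], [0, 0, 0.15, 0, 0, 0, -1], [0, 0, 0.15, 0, 0, 0, -1], [0, 0, 0.2, 0, 0, 0, -1], [0, 0, 0.5, 0, 0, 0, -1], [0, 0, 0.9, 0, 0, 0, -1], [0, 0, 0.9, 0, 0, 0, -1], [0, 0, 0.9, 0, 0, 0, -1], [0, 0, 0.1, 0, 0, 0, -1], [0, 0, 0, 0, 0, 0, -1], [0, 0, 0, 0, 0, 0, -1]]])

```text
time_s: 34.4
position: [0.5866, 0.0307, 0.3173]
tcp_rot: [[-0.275, 0.961, -0.006], [0.961, 0.275, 0.001], [0.002, -0.006, -1.0]]
force: [-0.6, -0.3, -4.3]
opening: 0.317
```

play_rows(plan=[[[-0.21, 0.84, 0, 0, 0, 0, -1], [-0.21, 0.84, 0, 0, 0, 0, -1], [-0.21, 0.84, 0, 0, 0, 0, -1], [-0.21, 0.84, 0, 0, 0, 0, -1], [-0.21, 0.84, 0, 0, 0, 0, -1], [-0.21, 0.84, 0, 0, 0, 0.03, -1], [-0.21, 0.84, 0, 0, 0, 0.031, -1], [0, 0, 0, 0, 0, 0, -1], [0, 0, 0, 0, 0, 0, -1], [0, 0, 0, 0, 0, 0, -1]]])

```text
time_s: 35.4
position: [0.5145, 0.3233, 0.3177]
tcp_rot: [[-0.452, 0.892, -0.004], [0.892, 0.452, -0.002], [-0.0, -0.004, -1.0]]
force: [-0.2, 0.0, -2.6]
opening: 0.32
```

Run:
```python
from h import *
s=read_state();im=capture("wrist");print(s["position"],s["tcp_rot"],s["opening"],s["force"])
cv2.imwrite("pics/w14.png",im[:,:,::-1])
```

```text
[0.51451759 0.32329065 0.31774144] [[-4.52205816e-01  8.91905644e-01 -3.77130124e-03]
 [ 8.91913555e-01  4.52200167e-01 -2.28447223e-03]
 [-3.32150619e-04 -4.39672633e-03 -9.99990279e-01]] 0.32037620057550475 [-0.1866344   0.00999056 -2.55023816]
```

View pics/w14.png

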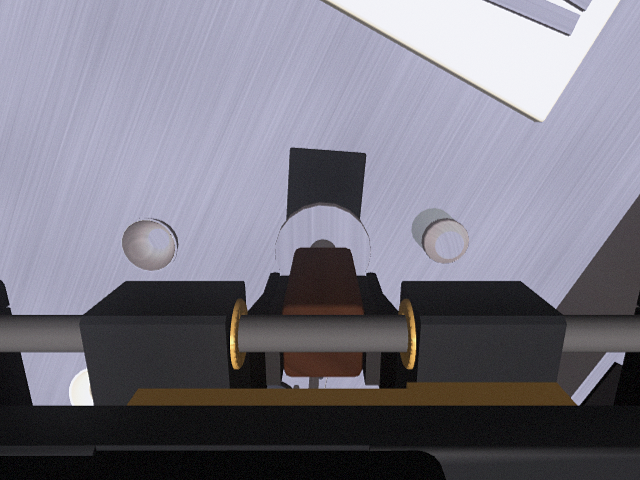

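play_rows(plan=[[[0.04, -0.015, -0.8, 0, 0, 0, -1], [0, 0, -0.9, 0, 0, 0, -1], [0, 0, -0.9, 0, 0, 0, -1], [0, 0, -0.9, 0, 0, 0, -1], [0, 0, -0.7, 0, 0, 0, -1], [0, 0, -0.4, 0, 0, 0, -1], [0, 0, 0, 0, 0, 0, -1], [0, 0, 0, 0, 0, 0, -1]]])

```text
time_s: 36.25
position: [0.518, 0.3228, 0.0899]
tcp_rot: [[-0.451, 0.892, 0.0], [0.892, 0.451, -0.0], [-0.0, 0.0, -1.0]]
force: [0.5, -0.5, -2.0]
opening: 0.321
```

play_rows(plan=[[[0, 0, -0.15, 0, 0, 0, -1], [0, 0, 0, 0, 0, 0, -1], [0, 0, 0, 0, 0, 0, -1]]])

```text
time_s: 36.55
position: [0.5176, 0.3238, 0.0832]
tcp_rot: [[-0.453, 0.892, 0.001], [0.892, 0.453, 0.001], [-0.0, 0.001, -1.0]]
force: [0.3, 1.0, -2.5]
opening: 0.322
```

play_rows(plan=[[[0, 0, -0.12, 0, 0, 0, -1], [0, 0, 0, 0, 0, 0, -1], [0, 0, 0, 0, 0, 0, -1]]])

```text
time_s: 36.85
position: [0.5169, 0.3237, 0.0761]
tcp_rot: [[-0.453, 0.891, -0.0], [0.891, 0.453, -0.0], [0.0, -0.0, -1.0]]
force: [0.1, -0.1, -2.4]
opening: 0.316
```

play_rows(plan=[[[0, 0, -0.04, 0, 0, 0, -1], [0, 0, 0, 0, 0, 0, -1], [0, 0, 0, 0, 0, 0, -1]]])

```text
time_s: 37.15
position: [0.5171, 0.3237, 0.0742]
tcp_rot: [[-0.453, 0.891, -0.0], [0.891, 0.453, -0.0], [0.0, -0.0, -1.0]]
force: [0.1, 0.4, -2.5]
opening: 0.322
```

play_rows(plan=[[[0, 0, -0.04, 0, 0, 0, -1], [0, 0, 0, 0, 0, 0, -1], [0, 0, 0, 0, 0, 0, -1]]])

```text
time_s: 37.45
position: [0.5175, 0.3239, 0.0733]
tcp_rot: [[-0.453, 0.891, 0.001], [0.891, 0.453, 0.0], [-0.0, 0.001, -1.0]]
force: [-1.4, 0.3, 5.0]
opening: 0.317
```

play_rows(plan=[[[0, 0, 0, 0, 0, 0, 1], [0, 0, 0, 0, 0, 0, 1], [0, 0, 0, 0, 0, 0, 1], [0, 0, 0, 0, 0, 0, 1], [0, 0, 0, 0, 0, 0, 1], [0, 0, 0, 0, 0, 0, 1], [0, 0, 0.3, 0, 0, 0, 1], [0, 0, 0.8, 0, 0, 0, 1], [0, 0, 0.9, 0, 0, 0, 1], [0, 0, 0.9, 0, 0, 0, 1], [0, 0, 0.9, 0, 0, 0, 1], [0, -0.4, 0.5, 0, 0, 0, 1]]])

```text
time_s: 38.65
position: [0.5187, 0.3058, 0.2932]
tcp_rot: [[-0.455, 0.89, 0.008], [0.89, 0.455, 0.004], [-0.0, 0.009, -1.0]]
force: [0.2, -1.0, 0.2]
opening: 0.995
```

play_rows(plan=[[[0, 0, 0, 0, 0, -0.03, 0], [0, 0, 0, 0, 0, -0.03, -1], [0, 0, 0, 0, 0, 0, -1], [0, 0, 0, 0, 0, 0, -1]]])

```text
time_s: 39.05
position: [0.517, 0.3036, 0.2879]
tcp_rot: [[-0.28, 0.96, 0.0], [0.96, 0.28, 0.0], [0.0, 0.0, -1.0]]
force: [-0.3, -0.1, -0.1]
opening: 0.725
```

Run:
```python
from h import *
s=read_state();im=capture("wrist");print(s["position"],s["tcp_rot"],s["opening"],s["force"])
cv2.imwrite("pics/w15.png",im[:,:,::-1])
print(proj("wrist",[.517,.322,.016],s))
h=cv2.cvtColor(im,cv2.COLOR_RGB2HSV);T=s["tcp_rot"];rb=im[...,0].astype(int)-im[...,2]
R=np.zeros(im.shape[:2],bool);R[100:230,250:400]=1
for n,m,z in(("top",R&(rb>18)&(im[...,0]>60),.116),("pad",cv2.morphologyEx((R&(im.max(2)<62)).astype(np.uint8),cv2.MORPH_CLOSE,np.ones((5,5)))>0,.006)):
    a,c,l=max(blobs(m,50,20000),key=lambda t:t[0]);r=cv2.minAreaRect(np.argwhere(l)[:,::-1].astype(np.float32));print(n,a,r,onz("wrist",r[0],z,s))
cv2.imwrite("pics/c15.png",cv2.resize(im[90:240,220:420,::-1],None,fx=3,fy=3))
```

```text
[0.51697739 0.30362105 0.28793207] [[-2.79915807e-01  9.60024446e-01  4.50655406e-04]
 [ 9.60024552e-01  2.79915767e-01  1.51078861e-04]
 [ 1.88938465e-05  4.74929616e-04 -9.99999887e-01]] 0.7247984090656768 [-0.26099676 -0.07486995 -0.08772242]
[328.44686294 175.85548868]
top 1012 ((329.3440246582031, 187.39199829101562), (32.19938278198242, 32.02050018310547), 79.69515228271484) [0.51540135 0.32453203 0.116     ]
pad 4006 ((327.1568908691406, 173.2491912841797), (79.81108093261719, 81.19709014892578), 83.36748504638672) [0.51530828 0.32320345 0.006     ]
```

View pics/c15.png

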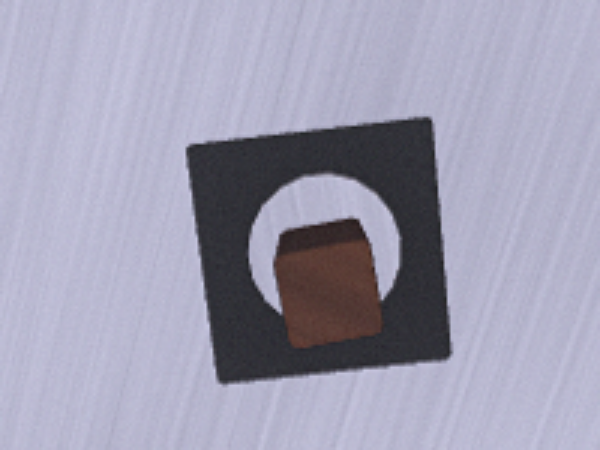

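Tamper is upright and its foot sits about in the pad's middle: foot at (325,249), pad centre at (319,250) in the crop. Now the lid: I'll go behind it with the fingers shut.

play_rows(plan=[[[0.22, -0.96, 0, 0, 0, 0, -1], [0.22, -0.96, 0, 0, 0, 0, -1], [0.22, -0.96, 0, 0, 0, 0, -1], [0, 0, 0, 0, 0, 0, -1], [0, 0, -0.6, 0, 0, 0, -1], [0, 0, -0.6, 0, 0, 0, -1], [0, 0, -0.6, 0, 0, 0, -1], [0, 0, 0, 0, 0, 0, -1], [0, 0, 0, 0, 0, 0, -1]]])

```text
time_s: 40.0
position: [0.5501, 0.1603, 0.1973]
tcp_rot: [[-0.279, 0.96, -0.001], [0.96, 0.279, 0.0], [0.0, -0.001, -1.0]]
force: [0.3, -0.5, 0.1]
opening: 0.007
```

play_rows(plan=[[[0.06, -0.21, 0, 0, 0, 0, -1], [0.06, -0.21, 0, 0, 0, 0, -1], [0.06, -0.21, 0, 0, 0, 0, -1], [0.06, -0.21, 0, 0, 0, 0, -1], [0.06, -0.21, 0.04, 0, 0, 0, -1], [0.06, -0.21, 0.04, 0, 0, 0, -1], [0, 0, 0, 0, 0, 0, -1]]])

```text
time_s: 40.7
position: [0.5687, 0.0946, 0.2014]
tcp_rot: [[-0.276, 0.961, 0.0], [0.961, 0.276, -0.001], [-0.001, -0.0, -1.0]]
force: [-0.5, 0.0, -0.3]
opening: 0.006
```

play_rows(plan=[[[0.05, -0.19, 0, 0, 0, 0, -1], [0.05, -0.19, -0.03, 0, 0, 0, -1], [0.05, -0.19, -0.06, 0, 0, 0, -1], [0.05, -0.17, -0.1, 0, 0, 0, -1], [0.05, -0.17, -0.12, 0, 0, 0, -1], [0.04, -0.15, -0.14, 0, 0, 0, -1], [0, 0, 0, 0, 0, 0, -1]]])

```text
time_s: 41.4
position: [0.5826, 0.0422, 0.1775]
tcp_rot: [[-0.277, 0.961, -0.002], [0.961, 0.277, -0.001], [-0.0, -0.002, -1.0]]
force: [-0.1, -0.2, -0.1]
opening: 0.002
```

Run:
```python
from h import *
s=read_state();r=s["position"][:2]-[.5876,.0285];print(s["position"],"fe y",r@[-.272,.962],"fe x",r@[.962,.272],s["force"])
im=capture("scene");cv2.imwrite("pics/s16.png",im[:,:,::-1])
```

```text
[0.5825833  0.04222548 0.17750764] fe y 0.01456845660222686 fe x -0.0010927375610469453 [-0.06166798 -0.16436179 -0.13816466]
```

play_rows(plan=[[[0.05, -0.18, -0.16, 0, 0, 0, -1], [0.05, -0.18, -0.17, 0, 0, 0, -1], [0.03, -0.1, -0.2, 0, 0, 0, -1], [0.03, -0.1, -0.2, 0, 0, 0, -1], [0.01, -0.03, -0.2, 0, 0, 0, -1], [0.01, -0.03, -0.15, 0, 0, 0, -1], [0, 0, 0, 0, 0, 0, -1], [0, 0, 0, 0, 0, 0, -1]]])

```text
time_s: 42.25
position: [0.5915, 0.0128, 0.1245]
tcp_rot: [[-0.278, 0.961, -0.001], [0.961, 0.278, 0.0], [0.0, -0.001, -1.0]]
force: [-0.2, 0.2, -0.8]
opening: 0.003
```

play_rows(plan=[[[0, 0, -0.06, 0, 0, 0, -1], [0, 0, 0, 0, 0, 0, -1], [0, 0, 0, 0, 0, 0, -1]]])

```text
time_s: 42.55
position: [0.5917, 0.0128, 0.122]
tcp_rot: [[-0.278, 0.961, 0.0], [0.961, 0.278, -0.0], [-0.0, 0.0, -1.0]]
force: [0.1, 0.7, -0.1]
opening: 0.006
```

play_rows(plan=[[[0, 0, -0.06, 0, 0, 0, -1], [0, 0, 0, 0, 0, 0, -1], [0, 0, 0, 0, 0, 0, -1]]])

```text
time_s: 42.85
position: [0.592, 0.0127, 0.1194]
tcp_rot: [[-0.278, 0.961, 0.001], [0.961, 0.278, -0.0], [-0.0, 0.001, -1.0]]
force: [-0.3, 0.2, 4.3]
opening: 0.008
```

play_rows(plan=[[[0, 0, -0.06, 0, 0, 0, -1], [0, 0, 0, 0, 0, 0, -1], [0, 0, 0, 0, 0, 0, -1]]])

```text
time_s: 43.15
position: [0.592, 0.0127, 0.1191]
tcp_rot: [[-0.278, 0.96, 0.002], [0.96, 0.278, -0.0], [-0.001, 0.002, -1.0]]
force: [-5.3, 0.8, 21.3]
opening: 0.004
```

play_rows(plan=[[[0, 0, 0.2, 0, 0, 0, -1], [0, 0, 0.8, 0, 0, 0, -1], [0, 0, 0.9, 0, 0, 0, -1], [0, 0, 0.9, 0, 0, 0, -1], [-0.5, -0.8, 0.2, 0, 0, 0, -1], [-0.5, -0.8, 0, 0, 0, 0, -1], [-0.5, -0.8, 0, 0, 0, 0, -1], [-0.5, -0.8, 0, 0, 0, 0, -1], [0, 0, 0, 0, 0, 0, -1], [0, 0, 0, 0, 0, 0, -1]]])

```text
time_s: 44.15
position: [0.4912, -0.1481, 0.2656]
tcp_rot: [[-0.275, 0.961, -0.0], [0.961, 0.275, 0.001], [0.001, 0.0, -1.0]]
force: [-0.1, 0.5, -0.3]
opening: 0.004
```

Run:
```python
from h import *
s=read_state();print(s["position"],s["force"],s["time_s"])
a=capture("scene")[170:330,260:460,::-1];b=capture("top")[120:300,130:340,::-1];b0=cv2.imread("pics/top0.png")[120:300,130:340]
a=cv2.resize(a,(400,320));cv2.imwrite("pics/c16.png",np.hstack([a,cv2.resize(b,(373,320))]))
```

```text
[ 0.49118647 -0.14811005  0.26560745] [-0.05572133  0.49262895 -0.26238551] 44.15
```

View pics/c16.png

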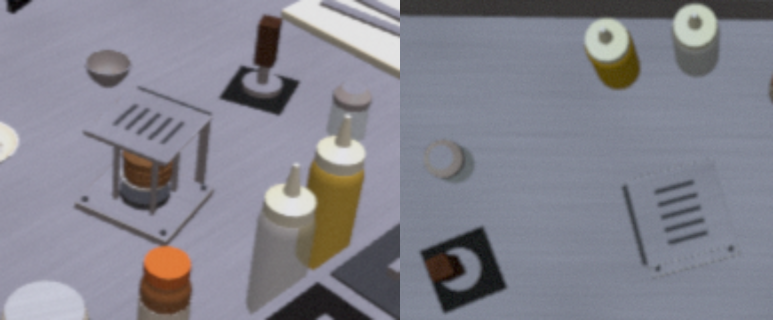

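The lid lies level over the posts with the stack beneath it, the tamper stands on its pad, and the bystanders are in place. Handing in.

```bash
python3 -c "
from rig import *
print(hand_in())"
```

```text
the job is handed in; nothing more can be done
None
```

The job is done and handed in at about 44 s; `hand_in()` reports no verdict.

- **Pucks:** I found three pucks in the camera views and stacked all three flat between the posts. Neither camera showed any others. The top one measured about 2–3 mm off the feeder's middle, which is within the posts' slack.
- **Pressing:** I pressed the stack down with the tamper until the force jumped and the tool stopped moving, which put the plate at its 25 mm stop. It stayed there for about 1.6 s at roughly 19–29 N net. The tool stayed within 0.2° of upright and the plate looked level.
- **Tamper:** It stands upright on its pad. The close wrist picture shows its foot within about 2–3 mm of the pad's middle.
- **Lid:** It is folded fully over. The fingers met solid resistance at 119 mm, the height of the shut lid, and the last picture shows it lying level. That last press reached about 21 N.
- **Bystanders:** Those visible in the last picture stand where they were, and the robot touches nothing.

The top and wrist cameras disagreed by 2–3 mm. I allowed for that by comparing positions within the same camera. No check failed.

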